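Build a sieve stack for a particle-size test

ROBOT

A 7-joint arm with a two-finger parallel gripper is mounted at the origin on a cart in front of the work surface, level with it; the furniture and walls round the work are solid. World frame = base frame: x ahead of the robot, y to its left, z up, the work surface at z = 0. Lengths are in m, angles in rad, forces in N, time in s.
With the tool pointing down it reaches from about 0.4 to 0.85 m from the base axis. Payload 10.4 kg.
Tool frame: the origin (TCP) lies between the finger pads; the fingertips stand tips_ahead ahead of it and the grasp point (between the pads) lies 11 mm behind it (tips_ahead is the distance from the TCP to the fingertips, in m); z points along the fingers, x is the direction in which the jaws open and shut, and the axes are right-handed (so a half turn about z gives the same grasp; the last joint's range is limited). The gripper opens to 87 mm and grips with 3 to 60 N. Pads are 19 mm wide; open, the fingers measure 117 mm over their backs; the gripper's body (75 mm by 190 mm) begins 51 mm behind the grasp point.
Start: joints at [1.285, 0.332, -0.065, 1.46, 0.022, 1.35, -0.088], TCP at [0.162, -0.604, 0.231] pointing down, gripper open.
Joint ranges: [-2.6, 2.6], [-0.5, 2.12], [-1.47, 1.34], [0.16, 2.42], [-1.27, 4.41], [0.06, 2.06], [-2.6, 2.6]. Speed limits (rad/s): [2.22, 2.22, 2.79, 2.79, 3.14, 3.14, 3.14].

INTERFACE

Orientations are given as a unit quaternion [x, y, z, w].
In Python, from bench import read_state, camera, close_job, tips_ahead gives the robot as it stands.
- The arm moves only by the tool arm_command, never from a script. Its argument "commands" is a list that holds one entry, the list of rows, each a list of 7 numbers: the turn, a rotation vector about the tool's x, y, z in rad, then the shift along the tool's x, y, z in m, then the opening in per cent of the stroke, from 0 (shut) to 100 (fully open). In form: [[[rx, ry, rz, x, y, z, claw], ...]]. A call has 1 to 20 rows; each row shifts and turns the commanded pose from where the row before left it, along the tool's axes as they then stand; what a row does not reach is not made up. A row lasts 1/8 s, in which the tool goes at most 62.5 mm and 10.7 degrees, less where a joint would pass 70% of its speed; a pose out of reach is approached as far as the arm can. A call with a gripper value outside its range is refused whole. The fingers move at their own pace and stop on an object; "newtons" is the grip in N (left out, the last holds). Time passes only in rows, so rows that do not move let the fingers close. It gives the time, the measured TCP pose, the force and the opening at its end, in the units of the state.
- read_state(): the state, without advancing time (a new reading comes with each control period).
- camera(name): name is "scene" or "top" or "wrist"; returns a dict with "frame" (480x640x3 uint8, red, green, blue), "vfov" (degrees; the focal length in pixels is half the picture's height over the tangent of half this angle, whatever the lens; pixels are square), "cx", "cy" (the principal point, pixels), "k1" (the pictures are not rectified: a ray, as slopes to the right and down, at radius r is drawn at 1 + k1 r^2 times it, then the intrinsics apply), "R" (3x3) and "t" (3): a world point X has camera coordinates R X + t. Camera axes: x right, y down, z forward; pixel columns grow to the right and rows downward; lengths in m; the calibration is good to about 2 mm. A picture is of the moment at which its call begins. There is no depth.
- close_job(): hands the job in, once; it reports no verdict.
The state is a dict: "time": time; "joint_positions": joint angles; "joint_vel": joint speeds; "joint_torque": joint torques, N m; "ee_pos": TCP position; "eef_rot": TCP orientation; "ft_force": force on the tool from outside, world axes, zero at the start; "torque": the same for the moment, N m; "width": finger opening in m.
Only numpy, scipy, OpenCV 4.12 (cv2) and the standard library are available. Lean on these libraries where they do the work, as an engineer would, in place of code of your own. Each camera call takes 0.05 s, during which the arm holds its last target.

TASK

Build the sieve stack on the low round stand: seat the receiver pan (plain closed floor) in the stand's rim first, then the fine sieve (close wire mesh) on the pan, then the coarse sieve (plate with seven large round holes) on that, and finally the lid (black knob), each sitting upright and fully home in the rim of the one below. Leave the two glass vials and the black rubber tube holder standing where they are.

Things in the scene. Friction and masses are not known exactly. Their poses are not given: they have to be found in the camera images.
- stand_rim (a point): Low round stand, fixed to the table: a grey disc 92 mm across and 10 mm high with an upright steel ring in its middle (56 mm outer, 49 mm inner diameter), whose rim is 20 mm above the table. This point: centre of the ring at the height of the rim's top edge. z axis up.
- receiver_pan_center (a point): Receiver pan: plain closed floor. Round steel cup, 56 mm across outside, open rim 49 mm inside, 33 mm tall, floor 21 mm below rim. Stands on a tapered foot 9 mm tall (45 mm wide at the top, 36 at the end) that drops into the rim below with 2 mm play until its shoulder rests on that rim. Grip across the outside above the shoulder. Point: on the axis, half-way up (16.5 mm above the foot's end); z up.
- fine_sieve_center (a point): Fine sieve: floor of close wire mesh, 3 mm pitch. Round steel cup, 56 mm across outside, open rim 49 mm inside, 30 mm tall, floor 14 mm below rim. Stands on a tapered foot 9 mm tall (45 mm wide at the top, 36 at the end) that drops into the rim below with 2 mm play until its shoulder rests on that rim. Grip across the outside above the shoulder. Point: on the axis, half-way up (15 mm above the foot's end); z up.
- coarse_sieve_center (a point): Coarse sieve: floor plate with seven 11 mm holes. Round steel cup, 56 mm across outside, open rim 49 mm inside, 39 mm tall, floor 15 mm below rim. Stands on a tapered foot 9 mm tall (45 mm wide at the top, 36 at the end) that drops into the rim below with 2 mm play until its shoulder rests on that rim. Grip across the outside above the shoulder. Point: on the axis, half-way up (19.5 mm above the foot's end); z up.
- sieve_lid_knob (a point): Lid: steel disc 56 mm across, 7 mm thick, with an upright black knob in the middle (cylinder 20 mm across, 24 mm tall) to grip. 40 mm tall over all. Stands on a tapered foot 9 mm tall (45 mm wide at the top, 36 at the end) that drops into the rim below with 2 mm play until its shoulder rests on that rim. Point: middle of the knob on the axis, 28 mm above the foot's end, 12 mm below the top; z up.
- vial_pale_center (a point): Glass vial with a pale screw cap, 24 mm across, 54 mm tall, standing loose; to be left alone. This point: on its axis half-way up.
- vial_dark_center (a point): Glass vial with a dark screw cap, 24 mm across, 54 mm tall, standing loose; to be left alone. This point: on its axis half-way up.
- tube_block_center (a point): Black rubber tube holder, a round block 68 mm across and 57 mm tall with bores in its top, standing loose; to be left alone. This point: on its axis half-way up.
- column_top (a point): Glass column with a white lid, held in the fixed clamp stand at the back of the table: an upright round obstacle 100 mm across and 0.30 m high. This point: the middle of its top. It always stands here; swing arm and gripper past in front of it. The balance in front of it is 92 mm high, the tube rotator at the front left 176 mm.

How it is judged:
On the way, in this order (a step that is already met when the one before it is completed fails the run):
1. the receiver pan is seated in the rim of the stand (horizontal distance between receiver_pan_center and stand_rim below 0.005 m and z of receiver_pan_center in the frame of stand_rim between 0.0045 and 0.0105 m and angle between receiver_pan_center's own z axis and vertical below 0.08 rad), for 0.2 s.
2. the fine sieve is seated in the rim of the pan (horizontal distance between fine_sieve_center and receiver_pan_center below 0.005 m and z of fine_sieve_center in the frame of receiver_pan_center between 0.0195 and 0.0255 m and angle between fine_sieve_center's own z axis and vertical below 0.08 rad), for 0.2 s.
3. the coarse sieve is seated in the rim of the fine sieve (horizontal distance between coarse_sieve_center and fine_sieve_center below 0.005 m and z of coarse_sieve_center in the frame of fine_sieve_center between 0.0225 and 0.0285 m and angle between coarse_sieve_center's own z axis and vertical below 0.08 rad), for 0.2 s.
4. the lid is seated in the rim of the coarse sieve (horizontal distance between sieve_lid_knob and coarse_sieve_center below 0.005 m and z of sieve_lid_knob in the frame of coarse_sieve_center between 0.0355 and 0.0415 m and angle between sieve_lid_knob's own z axis and vertical below 0.08 rad), for 0.2 s.
At the end, for the whole second after the job is handed in: From the bottom up, stand, receiver pan, fine sieve, coarse sieve and lid: each part's axis within 5 mm of that of the one below, its height over that one within 3 mm of fully home, its axis within 0.08 rad of vertical, and all four at rest (slower than 0.02 m/s) (all of step 1 and all of step 2 and all of step 3 and all of step 4 and linear speed of each of receiver_pan, fine_sieve, coarse_sieve, sieve_lid below 0.02 m/s); the robot touches nothing.
It fails at once if the pale-capped vial was moved by more than 25 mm or tipped over by more than 0.5 rad (distance of vial_pale_center from where it was at the start of the episode above 0.025 m or angle between vial_pale_center's own z axis and vertical above 0.5 rad).
It fails at once if the dark-capped vial was moved by more than 25 mm or tipped over by more than 0.5 rad (distance of vial_dark_center from where it was at the start of the episode above 0.025 m or angle between vial_dark_center's own z axis and vertical above 0.5 rad).
It fails at once if the black tube holder was moved by more than 25 mm or tipped over by more than 0.5 rad (distance of tube_block_center from where it was at the start of the episode above 0.025 m or angle between tube_block_center's own z axis and vertical above 0.5 rad).
It also fails if it takes over 120 s, if anything falls off the work surface, if the arm or the gripper's body presses on something with over 40 N, if the wrist force passes 120 N, or if a joint passes its speed limit or range.

## Working session

There is one attempt and no reset: what is moved stays moved. The work goes in short steps, Python scripts to look and compute and a tool call to move; the robot and the scene stay as the last step left them, time stands still between calls to the robot, and variables do not carry over. Pictures are saved under pics/ and viewed, and the job is handed in when it is done.

Besides the shell and the picture viewer there is one more tool, called as a command line: name --argument value ..., lists and objects as JSON in quotes. arm_command: Moves the arm, as the interface text tells. Its arguments: {"type":"object","properties":{"commands":{"type":"array"},"newtons":{"type":"number"}},"required":["commands"]}

```bash
mkdir -p pics; ls
python3 - <<'E'
from bench import read_state, camera, tips_ahead
import cv2,numpy as np
print(tips_ahead if not callable(tips_ahead) else tips_ahead())
s=read_state();print({k:np.round(v,4).tolist() for k,v in s.items()})
for n in("scene","top","wrist"):
    c=camera(n);cv2.imwrite(f"pics/{n}0.png",c["frame"][:,:,::-1]);print(n,c["vfov"],c["cx"],c["cy"],c["k1"],np.round(c["R"],4).tolist(),np.round(c["t"],4).tolist(), np.round(-np.array(c["R"]).T@c["t"],3))
E
```

```text
pics
0.008
{'time': 0.0, 'joint_positions': [1.2854, 0.3329, -0.0647, 1.4609, 0.0216, 1.3499, -0.0885], 'joint_vel': [0.0021, 0.0002, -0.0003, -0.0001, 0.0002, 0.0022, -0.0002], 'joint_torque': [0.0003, -62.3248, 0.0251, -38.9903, -0.0612, 0.0395, 0.0001], 'ee_pos': [0.1622, -0.6032, 0.2297], 'eef_rot': [0.7937, -0.6084, -0.0006, -0.0004], 'ft_force': [-0.1965, -0.4595, -0.5398], 'torque': [-0.0237, 0.0306, 0.0168], 'width': 0.0871}
scene 48.281610495422186 324.26590136844806 232.37724918894543 -0.13247637300025875 [[-0.6425, -0.766, 0.0195], [-0.3928, 0.3075, -0.8667], [0.6579, -0.5645, -0.4985]] [0.3355, 0.3747, 1.079] [-0.347  0.751  0.856]
top 51.489964579719725 319.8858861966396 238.99362525348604 -0.08538633334231828 [[0.0102, -0.9999, -0.0041], [-0.9989, -0.01, -0.0469], [0.0468, 0.0046, -0.9989]] [-0.0343, 0.5564, 1.4169] [ 0.49  -0.035  1.441]
wrist 61.41725146196234 323.0819709002042 236.18405956066908 -0.07647627836001668 [[0.2593, -0.9658, -0.0014], [-0.9211, -0.2477, 0.3005], [-0.2905, -0.0767, -0.9538]] [-0.6243, -0.0376, 0.3915] [ 0.241 -0.582  0.384]
```

View pics/scene0.png

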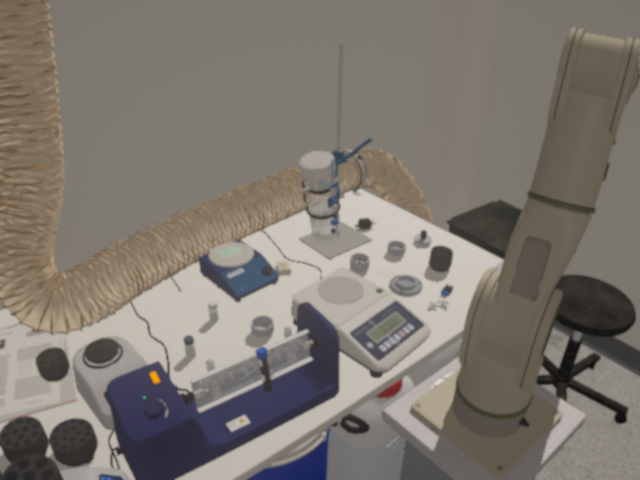

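View pics/top0.png

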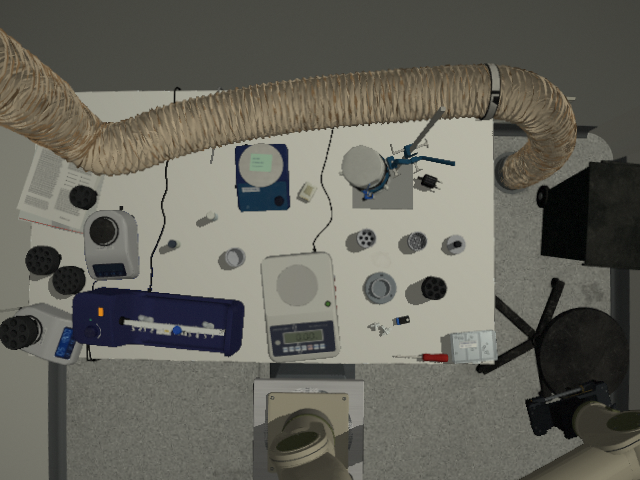

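View pics/wrist0.png

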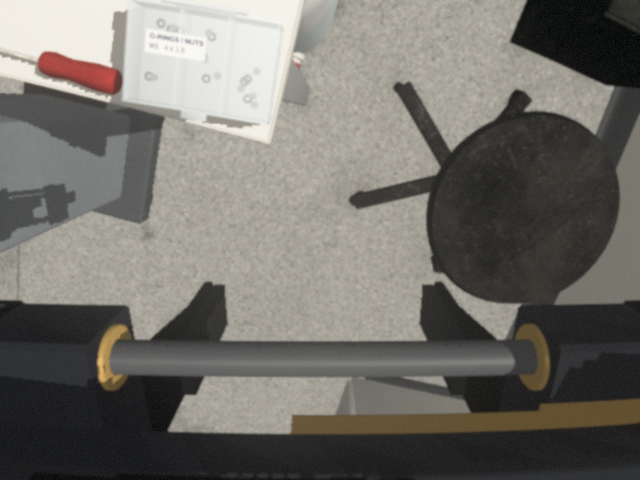

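The top view shows the coarse sieve at about (366,239), the fine sieve (416,241), the lid (455,244), the stand (380,289), the tube block (433,288), and probably the pan at (233,258). The vials are at (172,245) and (209,217). I'll zoom in and work out rough positions.

```bash
cat > h.py <<'E'
from bench import read_state, camera
import cv2,numpy as np
def K(c):
    f=240/np.tan(np.radians(c["vfov"])/2); return np.array([[f,0,c["cx"]],[0,f,c["cy"]],[0,0,1.]])
def ray(c,uv):
    f=K(c)[0,0]; d=(np.asarray(uv,float).reshape(-1,2)-[c["cx"],c["cy"]])/f
    rd=np.linalg.norm(d,axis=1,keepdims=True); r=rd.copy()
    for _ in range(30): r=rd/(1+c["k1"]*r**2)
    s=d/(1+c["k1"]*r**2)
    R=np.array(c["R"]);o=-R.T@np.array(c["t"])
    return o,np.c_[s,np.ones(len(s))]@R
def onz(c,uv,z):
    o,d=ray(c,uv); return o+d*((z-o[2])/d[:,2])[:,None]
def proj(c,X):
    p=np.atleast_2d(X)@np.array(c["R"]).T+np.array(c["t"]); s=p[:,:2]/p[:,2:]
    s=s*(1+c["k1"]*(s**2).sum(1,keepdims=True)); return s*K(c)[0,0]+[c["cx"],c["cy"]]
def save(n,im,crop=None,z=1):
    if crop: im=im[crop[1]:crop[3],crop[0]:crop[2]]
    cv2.imwrite("pics/"+n+".png",cv2.resize(im,None,fx=z,fy=z,interpolation=cv2.INTER_CUBIC)[:,:,::-1])
E
python3 - <<'E'
from h import *
c=camera("top");save("top1",c["frame"],(340,215,480,315),5);save("top2",c["frame"],(150,200,270,290),5)
for n,p,z in(("coarse",(366,239),.039),("fine",(416,241),.03),("lid",(456,243),.04),("stand",(380,289),.02),("tube",(433,288),.057),("pan",(233,258),.033),("dark",(172,245),.054),("pale",(209,217),.054)):
    print(n,onz(c,p,z).round(3))
E
```

```text
coarse [[ 0.557 -0.159  0.039]]
fine [[ 0.553 -0.302  0.03 ]]
lid [[ 0.548 -0.415  0.04 ]]
stand [[ 0.415 -0.202  0.02 ]]
tube [[ 0.421 -0.345  0.057]]
pan [[0.499 0.217 0.033]]
dark [[0.534 0.387 0.054]]
pale [[0.614 0.283 0.054]]
```

View pics/top1.png

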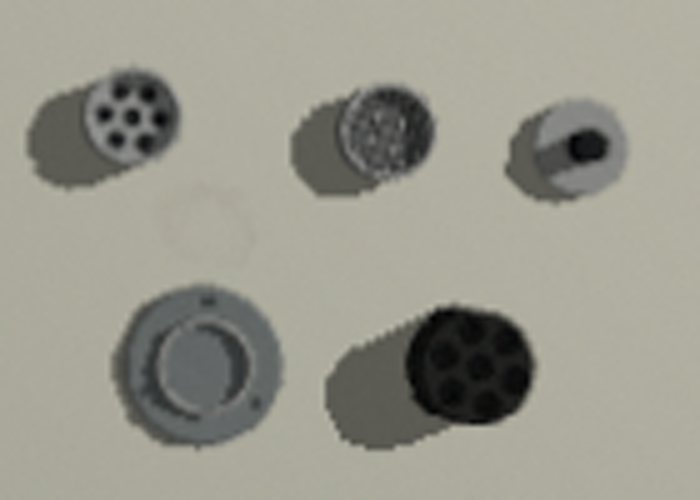

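View pics/top2.png

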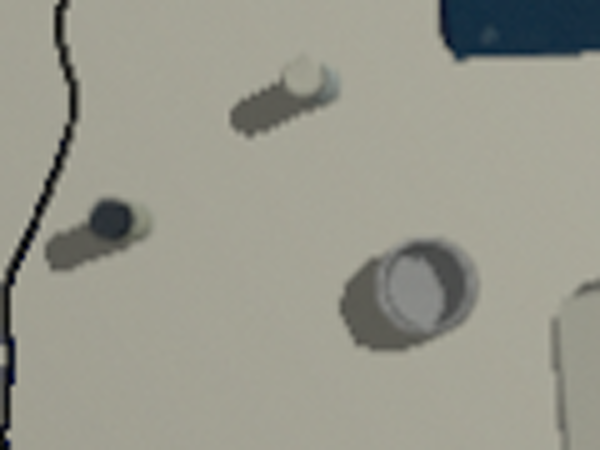

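arm_command --commands '[[[0,0,-0.13,0,0,0,100],[0,0,-0.13,0,0,0,100],[0,0,0,-0.0,-0.02,-0.01,100],[0,0,0,-0.015,-0.045,-0.01,100],[0,0,0,-0.015,-0.045,-0.01,100],[0,0,0,-0.015,-0.045,-0.01,100],[0,0,0,-0.015,-0.045,-0.01,100],[0,0,0,-0.015,-0.045,0,100],[0,0,0,-0.015,-0.045,0,100],[0,0,0,-0.02,-0.045,0,100],[0,0,0,-0.02,-0.045,0,100],[0,0,0,-0.02,-0.03,0,100],[0,0,0,0,0,0,100],[0,0,0,0,0,0,100]]]'

```text
time: 1.95
ee_pos: [0.4428, -0.2687, 0.281]
eef_rot: [0.865, -0.501, 0.0, 0.0]
ft_force: [0.1, 0.6, 0.2]
width: 0.0871
```

```bash
cat >> h.py <<'E'
from scipy.spatial.transform import Rotation as Ro
def st():
    s=read_state(); R=Ro.from_quat(s["eef_rot"]).as_matrix(); p=np.array(s["ee_pos"])
    print("t",round(s["time"],2),"p",p.round(4),"xax",R[:,0].round(3),"zax",R[:,2].round(4),"yaw",round(np.arctan2(R[1,0],R[0,0]),4),"F",np.round(s["ft_force"],1),"w",round(s["width"],4)); return p,R
def delta(target):
    p,R=st(); print("tool delta to",target,(R.T@(np.array(target)-p)).round(4))
E
python3 - <<'E'
from h import *
delta([.5,.217,.25])
c=camera("wrist");save("w1",c["frame"]);print(-np.array(c["R"]).T@c["t"])
E
```

```text
t 1.95 p [ 0.4428 -0.2687  0.281 ] xax [ 0.498 -0.867  0.001] zax [ 3.e-04 -7.e-04 -1.e+00] yaw -1.0495 F [0.1 0.6 0.2] w 0.0871
tool delta to [0.5, 0.217, 0.25] [-0.3927 -0.2915  0.0307]
[ 0.51316344 -0.22765789  0.43500438]
```

View pics/w1.png

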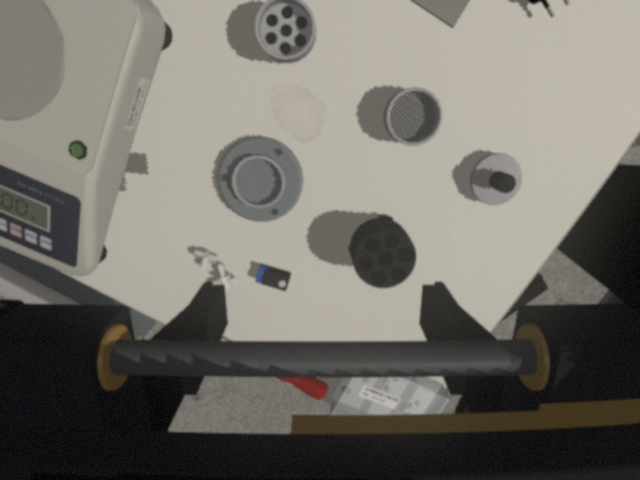

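The wrist view shows the stand ring at about (258,181), fine mesh sieve (413,115), coarse sieve (286,28), lid (496,178) and tube block (382,250). Next I'll fit the rim contours.

Run:
```python
from h import *
c=camera("wrist");im=c["frame"]
tiles=[cv2.resize(im[max(0,y-45):max(0,y-45)+90,x-48:x+48],None,fx=4,fy=3.3333,interpolation=cv2.INTER_CUBIC) for x,y in((258,181),(413,115),(286,28),(496,178))]
o=np.vstack([np.hstack(tiles[:2]),np.hstack(tiles[2:])]);print(o.shape);save("w1z",o)
```

```text
(600, 768, 3)
```

View pics/w1z.png

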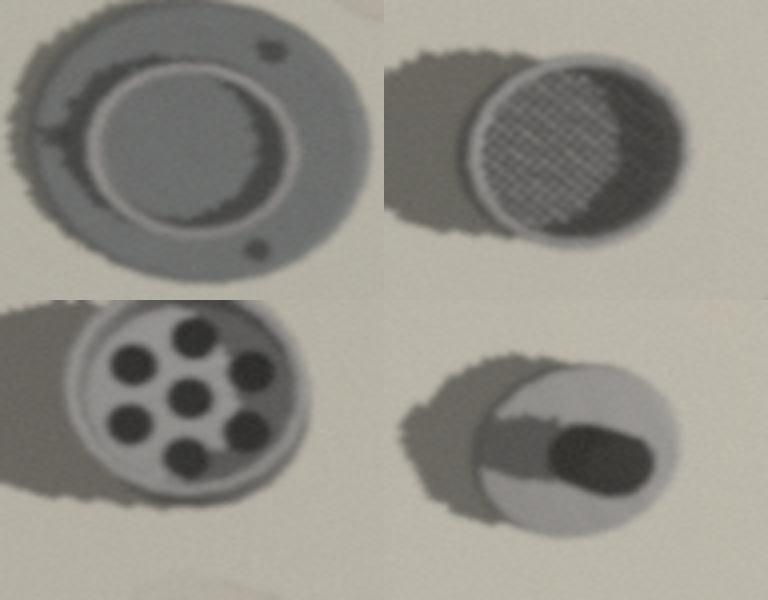

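```bash
cat > m.py <<'E'
from h import *
c=camera("wrist")
def src(d,o,off=(0,0)): return [(d[0]-off[0]+.5)/4-.5+o[0],(d[1]-off[1]+.5)/3.33333-.5+o[1]]
def ext(L,R,T,B,o,off,z,n):
    # extents -> plane points, check dia
    my,mx=(T+B)/2,(L+R)/2
    P=onz(c,[src(q,o,off) for q in((L,my),(R,my),(mx,T),(mx,B))],z)
    print(n,P.mean(0).round(4),"dia",np.linalg.norm(P[0]-P[1]).round(4),np.linalg.norm(P[2]-P[3]).round(4))
E
python3 - <<'E'
from m import *
ext(86,301,60,241,(210,136),(0,0),.02,"stand")
ext(466,690,53,249,(365,70),(384,0),.03,"fine")
ext(474,681,364,537,(448,133),(384,300),.016,"lid")
print("coarse",onz(c,[src((190,398),(238,0),(0,300))],.024).round(4))
t=camera("top")
for n,p,z in(("coarse",(366.4,238.4),.039),("fine",(417.6,241.4),.03),("lid",(456.4,244.2),.016),("stand",(380.6,288.2),.02),("pan",(236,257.4),.033)): print(n,onz(t,p,z).round(4))
# rotator / balance outline
for p,z in (((243,300),.176),((243,300),.1),((262,256),.09),((242,350),.1)): print(p,z,onz(t,p,z).round(3))
st()
E
```

```text
stand [ 0.4178 -0.2054  0.02  ] dia 0.0559 0.0567
fine [ 0.5522 -0.3068  0.03  ] dia 0.0547 0.0555
lid [ 0.5449 -0.4208  0.016 ] dia 0.0562 0.0555
coarse [[ 0.5591 -0.1613  0.024 ]]
coarse [[ 0.5585 -0.1601  0.039 ]]
fine [[ 0.5519 -0.3069  0.03  ]]
lid [[ 0.5455 -0.4222  0.016 ]]
stand [[ 0.4177 -0.2032  0.02  ]]
pan [[0.5011 0.2086 0.033 ]]
(243, 300) 0.176 [[0.392 0.164 0.176]]
(243, 300) 0.1 [[0.386 0.176 0.1  ]]
(262, 256) 0.09 [[0.505 0.128 0.09 ]]
(242, 350) 0.1 [[0.252 0.177 0.1  ]]
t 2.15 p [ 0.4423 -0.2697  0.2806] xax [ 0.497 -0.868  0.   ] zax [-1.e-04 -2.e-04 -1.e+00] yaw -1.0503 F [-0.3  0.3 -0.5] w 0.0872
```

arm_command --commands '[[[0,0,0,-0.02,-0.013,0.003,100],[0,0,0,-0.04,-0.025,0.003,100],[0,0,0,-0.04,-0.025,0.003,100],[0,0,0,-0.04,-0.025,0.003,100],[0,0,0,-0.04,-0.025,0.003,100],[0,0,0,-0.04,-0.025,0.003,100],[0,0,0,-0.04,-0.025,0.003,100],[0,0,0,-0.04,-0.025,0.003,100],[0,0,0,-0.04,-0.025,0.003,100],[0,0,0,-0.04,-0.025,0.003,100],[0,0,0,-0.02,-0.012,0,100],[0,0,-0.17,0,0,0,100],[0,0,0,0,0,0,100],[0,0,0,0,0,0,100]]]'

```text
time: 3.9
ee_pos: [0.4594, 0.2024, 0.2505]
eef_rot: [0.904, -0.427, 0.0, 0.0]
ft_force: [-0.5, 0.3, -0.3]
width: 0.0871
```

Run:
```python
from h import *
st()
c=camera("wrist");save("w2",c["frame"]);print(proj(c,[.501,.209,.033]))
```

```text
t 3.9 p [0.4594 0.2024 0.2505] xax [ 0.635 -0.772  0.   ] zax [ 1.e-04 -4.e-04 -1.e+00] yaw -0.8822 F [-0.5  0.3 -0.3] w 0.0871
[[347.14674897 161.14705614]]
```

View pics/w2.png

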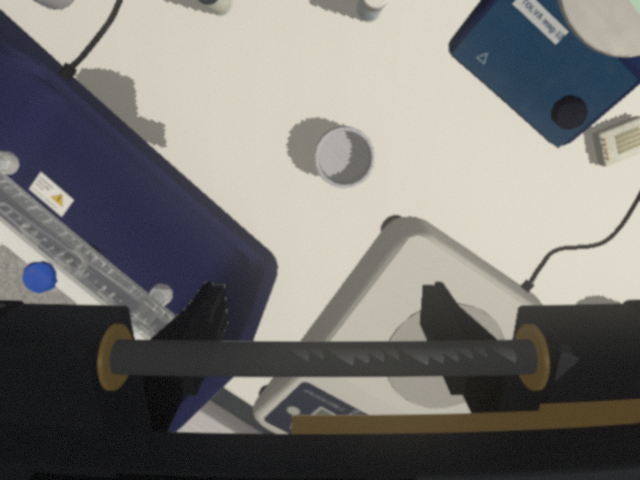

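Run:
```python
from h import *
p,R=st()
c=camera("wrist");im=c["frame"];save("w2z",im,(305,115,385,195),7)
P=onz(c,[(345,156.5)],.033)[0];print("pan",P)
for uv,z in (((65,65),.1),((160,145),.1),((275,262),.1),((275,262),.05),((425,218),.07),((395,222),.07),((392,217),.02),((395,222),.09)):
    X=onz(c,[uv],z)[0];print(uv,z,X.round(3),"tool rel pan",(R.T@(X-P)).round(3))
```

```text
t 3.95 p [0.4595 0.2022 0.2505] xax [ 0.636 -0.772  0.   ] zax [ 2.e-04 -4.e-04 -1.e+00] yaw -0.8817 F [-0.2  0.2 -1. ] w 0.087
pan [0.50307983 0.2131654  0.033     ]
(65, 65) 0.1 [0.429 0.422 0.1  ] tool rel pan [-0.208 -0.076 -0.067]
(160, 145) 0.1 [0.426 0.334 0.1  ] tool rel pan [-0.142 -0.017 -0.067]
(275, 262) 0.1 [0.406 0.21  0.1  ] tool rel pan [-0.059  0.077 -0.067]
(275, 262) 0.05 [0.387 0.202 0.05 ] tool rel pan [-0.065  0.096 -0.017]
(425, 218) 0.07 [0.509 0.13  0.07 ] tool rel pan [ 0.068  0.048 -0.037]
(395, 222) 0.07 [0.49  0.148 0.07 ] tool rel pan [ 0.042  0.052 -0.037]
(392, 217) 0.02 [0.487 0.138 0.02 ] tool rel pan [0.048 0.06  0.013]
(395, 222) 0.09 [0.492 0.154 0.09 ] tool rel pan [ 0.038  0.046 -0.057]
```

View pics/w2z.png

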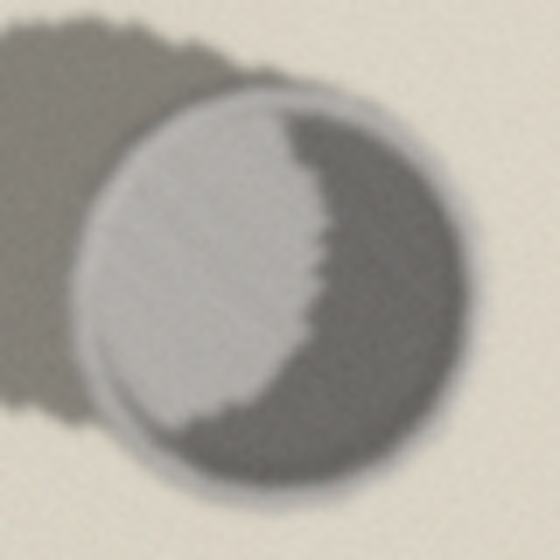

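Run:
```python
from h import *
c=camera("top");save("top3",c["frame"],(120,270,270,370),5)
s=camera("scene");save("sc3",s["frame"],(100,280,360,480),3)
```

```text
(no output)
```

View pics/top3.png

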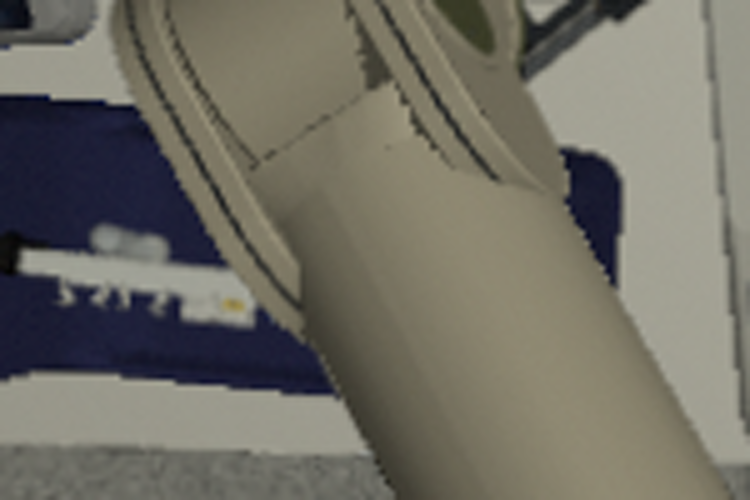

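View pics/sc3.png

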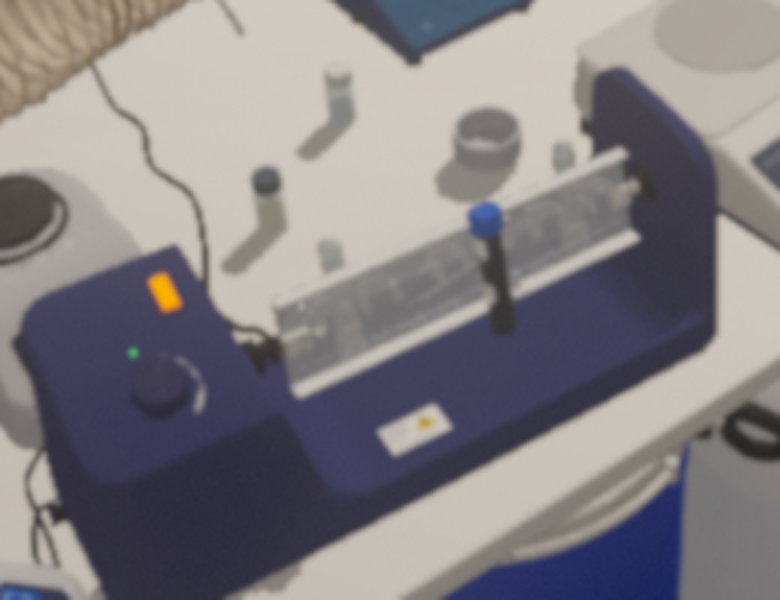

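arm_command --commands '[[[0,0,0,0.01,-0.022,0,100],[0,0,0,0.009,-0.021,0.02,100],[0,0,0,0,0,0.04,100],[0,0,0,0,0,0.04,100],[0,0,0,0,0,0.03,100],[0,0,0,0,0,0,100]]]'

```text
time: 4.85
ee_pos: [0.5036, 0.2146, 0.1188]
eef_rot: [0.905, -0.425, -0.001, 0.001]
ft_force: [-0.5, -0.3, 1.0]
width: 0.0871
```

Run:
```python
from h import *
delta([.505,.215,.017])
c=camera("wrist");save("w3",c["frame"]);print(proj(c,[.5025,.213,.033]))
```

```text
t 4.85 p [0.5036 0.2146 0.1188] xax [ 0.638 -0.77  -0.001] zax [-0.0037 -0.0011 -1.    ] yaw -0.8789 F [-0.5 -0.3  1. ] w 0.0871
tool delta to [0.505, 0.215, 0.017] [ 0.0007 -0.0017  0.1018]
[[325.27742636 247.77158079]]
```

View pics/w3.png

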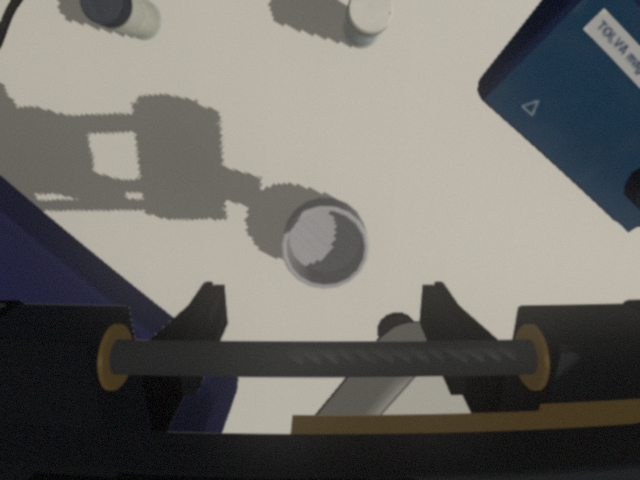

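arm_command --commands '[[[0,0,0,0,0,0.03,100],[0,0,0,0,0,0.03,100],[0,0,0,0,0,0.02,100],[0,0,0,0,-0.002,0.01,100],[0,0,0,0,0,0.01,100],[0,0,0,0,0,0,100],[0,0,0,0,0,0,60],[0,0,0,0,0,0,50],[0,0,0,0,0,0,50],[0,0,0,0,0,0,50],[0,0,0,0,0,0,50],[0,0,0,0,0,0,50]]]' --newtons 25

```text
time: 6.4
ee_pos: [0.5065, 0.2166, 0.0207]
eef_rot: [0.905, -0.425, 0.0, 0.0]
ft_force: [-0.3, 0.0, 2.6]
width: 0.0555
```

Run:
```python
from h import *
delta([.505,.215,.017])
c=camera("wrist");save("w4",c["frame"],(200,150,460,400),3)
```

```text
t 6.4 p [0.5065 0.2166 0.0207] xax [ 0.639 -0.769  0.   ] zax [ 3.e-04 -1.e-04 -1.e+00] yaw -0.878 F [-0.3  0.   2.6] w 0.0555
tool delta to [0.505, 0.215, 0.017] [0.0003 0.0022 0.0037]
```

View pics/w4.png

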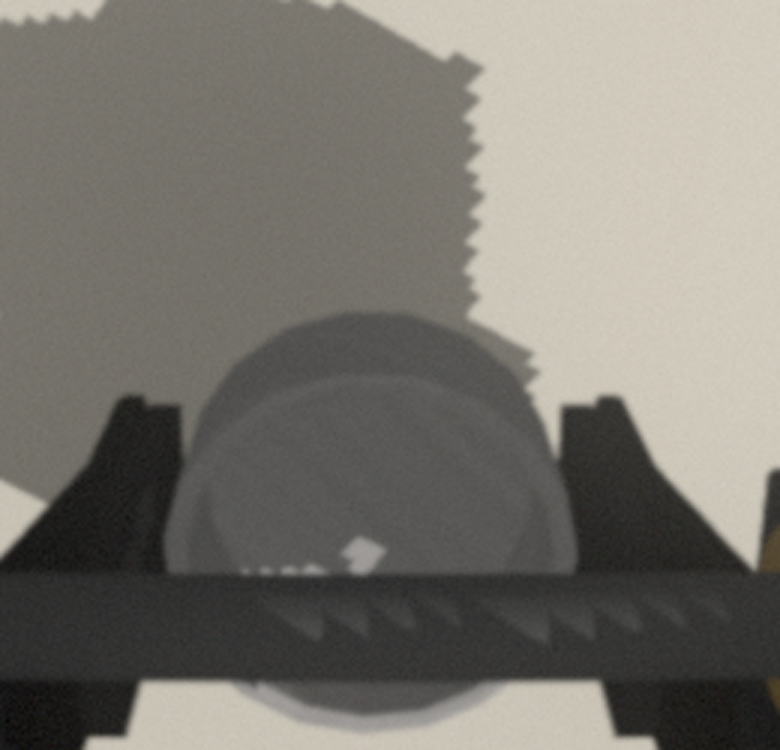

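Run:
```python
from h import *
p,R=st()
c=camera("wrist")
uv=lambda d:[(d[0]+.5)/3-.5+200,(d[1]+.5)/3-.5+150]
P=onz(c,[uv((371,372)),uv((371,730)),uv((165,550)),uv((577,550))],.033);print(P.round(4),np.linalg.norm(P[0]-P[1]),np.linalg.norm(P[2]-P[3]))
for X in (P[:2].mean(0),P[2:].mean(0)): print(X,R.T@(X-p))
```

```text
t 6.45 p [0.5065 0.2166 0.0207] xax [ 0.639 -0.77   0.   ] zax [ 2.e-04 -2.e-04 -1.e+00] yaw -0.8781 F [-1.1 -0.8  3. ] w 0.0556
[[0.5231 0.2312 0.033 ]
 [0.4808 0.1961 0.033 ]
 [0.4857 0.2359 0.033 ]
 [0.5208 0.1935 0.033 ]] 0.054893390797256976 0.05500272873420472
[0.50194121 0.21363416 0.033     ] [-0.00063805  0.00538775 -0.01232806]
[0.50323992 0.21471054 0.033     ] [-0.00063694  0.00370097 -0.01232793]
```

arm_command --commands '[[[0,0,0,0,0,-0.01,50],[0,0,0,0,0,-0.03,50],[0,0,0,0,0,-0.04,50],[0,0,0,0,0,-0.04,50],[0,0,0,0,0,-0.04,50],[0,0,0,0,0,-0.02,50],[0,0,-0.143,0,0,0,50],[0,0,-0.143,0,0,0,50],[0,0,-0.143,0,0,0,50],[0,0,0,0.01,0.02,0,50],[0,0,0,0.01,0.04,0,50],[0,0,0,0.01,0.04,0,50],[0,0,0,0.01,0.04,0,50],[0,0,0,0.01,0.04,0,50],[0,0,0,0.01,0.04,0,50],[0,0,0,0.01,0.04,0,50],[0,0,0,0.01,0.04,0,50],[0,0,0,0.01,0.04,0,50],[0,0,0,0.01,0.04,0,50],[0,0,0,0,0,0,50]]]'

```text
time: 9.0
ee_pos: [0.4301, -0.172, 0.1997]
eef_rot: [0.974, -0.225, -0.001, 0.0]
ft_force: [0.0, 0.3, -1.1]
width: 0.0558
```

Run:
```python
from h import *
delta([.4197,-.201,.06])
c=camera("wrist");save("w5",c["frame"])
```

```text
t 9.0 p [ 0.4301 -0.172   0.1997] xax [ 0.899 -0.439 -0.001] zax [-1.5e-03  3.0e-04 -1.0e+00] yaw -0.4542 F [ 0.   0.3 -1.1] w 0.0558
tool delta to [0.4197, -0.201, 0.06] [0.0036 0.0305 0.1398]
```

View pics/w5.png

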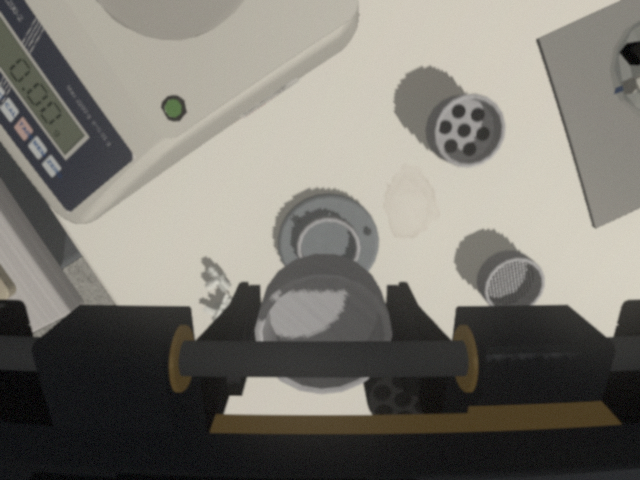

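Run:
```python
from h import *
c=camera("wrist");im=c["frame"]
print("coarse",onz(c,[(464.5,130)],.024))
L=onz(c,[(273.5,240),(379,240)],.010);print(L,np.linalg.norm(L[0]-L[1]))
save("w5z",im,(250,170,400,290),5)
```

```text
coarse [[ 0.56080277 -0.1581229   0.024     ]]
[[ 0.37638472 -0.1766891   0.01      ]
 [ 0.46144519 -0.21794227  0.01      ]] 0.09453627979576724
```

View pics/w5z.png

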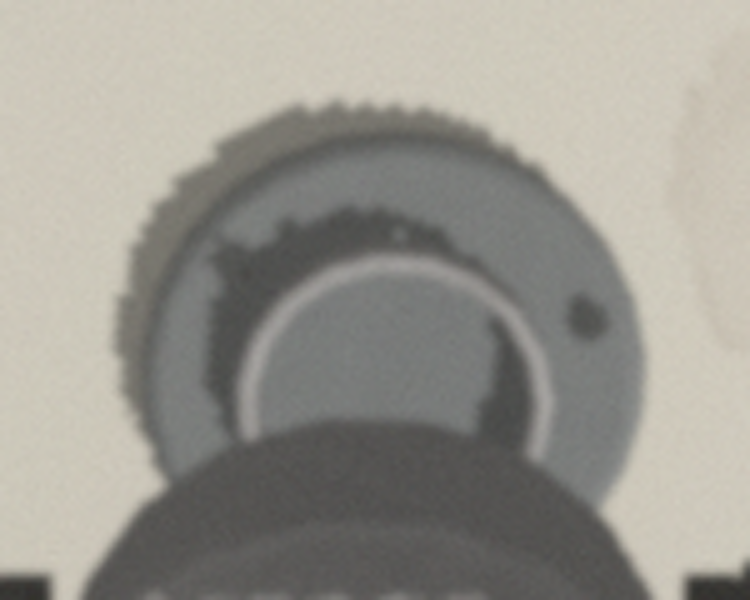

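arm_command --commands '[[[0,0,0,0.004,0.03,0,50],[0,0,0,0,0,0.04,50],[0,0,0,0,0,0.04,50],[0,0,0,0,0,0.02,50],[0,0,0,0,0,0,50]]]'

```text
time: 9.72
ee_pos: [0.4215, -0.1961, 0.0994]
eef_rot: [0.975, -0.222, -0.001, -0.001]
ft_force: [0.1, -0.0, -0.4]
width: 0.0557
```

Run:
```python
from h import *
delta([.4197,-.201,.04])
c=camera("wrist");save("w6",c["frame"])
c=camera("scene");save("s6",c["frame"],(350,240,470,330),5)
```

```text
t 9.72 p [ 0.4215 -0.1961  0.0994] xax [ 0.902 -0.432 -0.003] zax [-0.0023  0.0021 -1.    ] yaw -0.4468 F [ 0.1 -0.  -0.4] w 0.0557
tool delta to [0.4197, -0.201, 0.04] [0.0006 0.0053 0.0594]
```

View pics/w6.png

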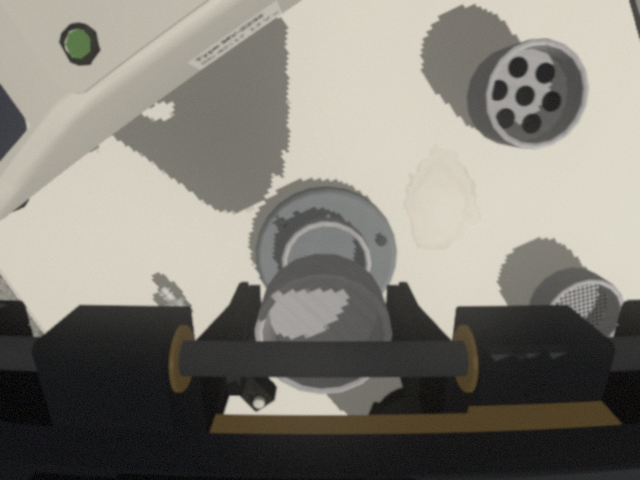

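View pics/s6.png

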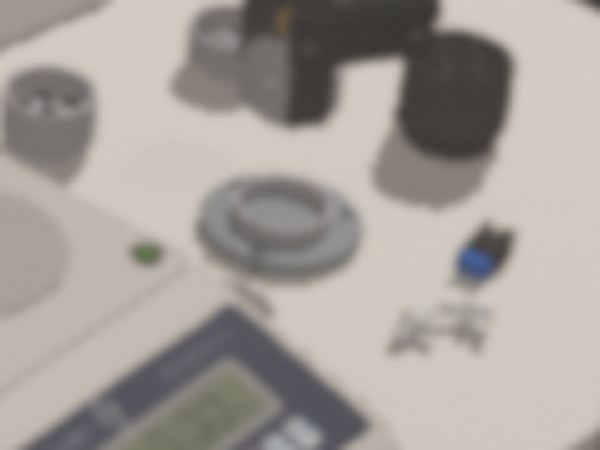

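Run:
```python
from h import *
p,R=st()
c=camera("wrist");save("w6z",c["frame"],(250,180,400,300),5)
for uv,z in(((327,260),.02),((323.5,333),p[2]+.0123),((525,95.5),.024)): X=onz(c,[uv],z)[0];print(X.round(4),(R.T@(X-p)).round(4))
```

```text
t 9.82 p [ 0.4228 -0.1972  0.1013] xax [ 0.901 -0.433  0.001] zax [ 7.e-04 -1.e-04 -1.e+00] yaw -0.4477 F [-0.2  0.9 -0.6] w 0.0552
[ 0.4206 -0.2046  0.02  ] [0.0011 0.0076 0.0813]
[ 0.4204 -0.1996  0.1136] [-0.0011  0.0032 -0.0123]
[ 0.5624 -0.1631  0.024 ] [ 0.111  -0.0911  0.0774]
```

View pics/w6z.png

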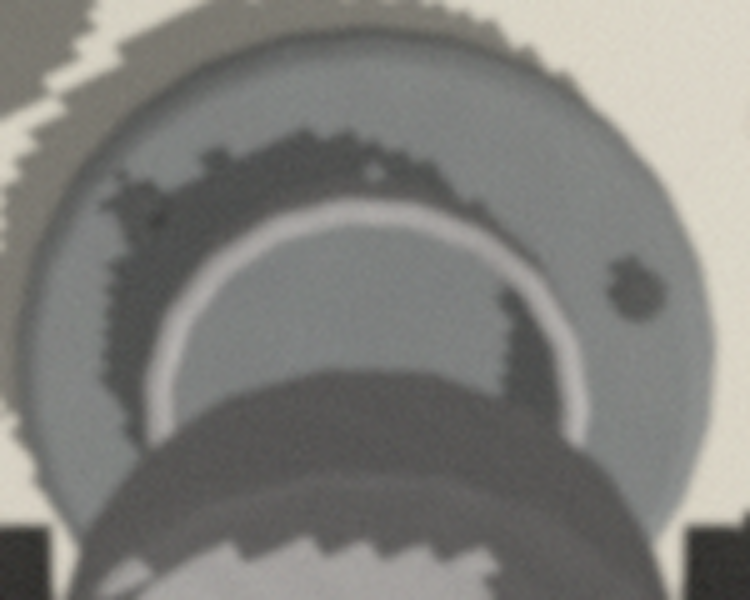

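Run:
```python
from h import *
p,R=st()
c=camera("wrist")
X=onz(c,[(323.8,219.7)],.02)[0]+.028*R[:,1];print(X.round(4),(R.T@(X-p)).round(4))
L=onz(c,[(279.2,259),(367.6,259)],.02);print(L.round(4),(R.T@(L.mean(0)-p)).round(4),np.linalg.norm(L[0]-L[1]))
```

```text
t 9.88 p [ 0.4229 -0.1975  0.1016] xax [ 0.901 -0.433  0.001] zax [ 1.3e-03 -7.0e-04 -1.0e+00] yaw -0.448 F [ 0.6  0.2 -0.9] w 0.0554
[ 0.4181 -0.2061  0.02  ] [-0.0008  0.0098  0.0816]
[[ 0.3942 -0.1916  0.02  ]
 [ 0.4438 -0.2155  0.02  ]] [-0.001   0.0071  0.0816] 0.05508226792513125
```

arm_command --commands '[[[0,0,0,0,0.005,0,50],[0,0,0,0,0,0.03,50],[0,0,0,0,0,0.02,50],[0,0,0,0,0,0.006,50],[0,0,0,0,0,0,50]]]'

```text
time: 10.55
ee_pos: [0.4201, -0.2026, 0.045]
eef_rot: [0.975, -0.223, 0.0, 0.0]
ft_force: [0.2, 0.6, -0.6]
width: 0.0554
```

Run:
```python
from h import *
p,R=st()
print((R.T@(np.array([.4181,-.2061,.02])-p)).round(4))
c=camera("wrist");save("w7",c["frame"],(230,180,420,400),3)
```

```text
t 10.55 p [ 0.4201 -0.2026  0.045 ] xax [ 0.901 -0.434  0.   ] zax [ 3.e-04 -2.e-04 -1.e+00] yaw -0.4492 F [ 0.2  0.6 -0.6] w 0.0554
[-0.0003  0.004   0.025 ]
```

View pics/w7.png

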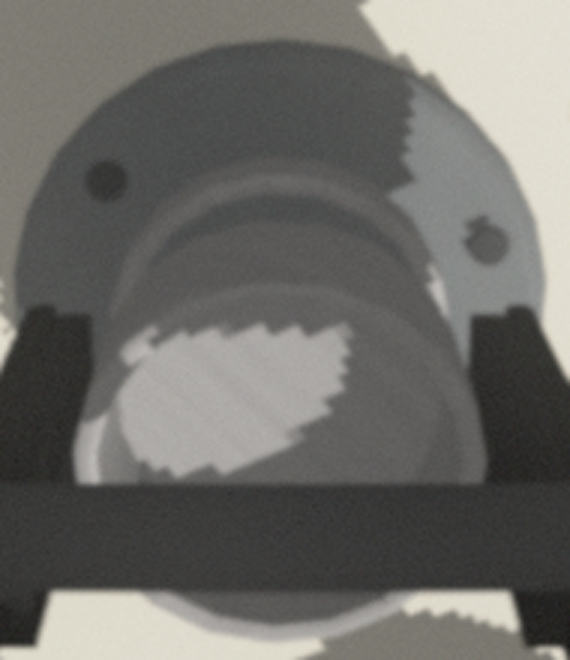

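arm_command --commands '[[[0,0,0,0,0,0.003,50],[0,0,0,0,0,0.003,50],[0,0,0,0,0,0.003,50],[0,0,0,0,0,0.003,50],[0,0,0,0,0,0,50],[0,0,0,0,0,0,50]]]'

```text
time: 11.35
ee_pos: [0.42, -0.2024, 0.0326]
eef_rot: [0.975, -0.223, 0.0, -0.0]
ft_force: [0.0, -0.6, -1.0]
width: 0.0557
```

arm_command --commands '[[[0,0,0,0,0,0.001,50],[0,0,0,0,0,0.001,50],[0,0,0,0,0,0,50]]]'

```text
time: 11.72
ee_pos: [0.4202, -0.2024, 0.0315]
eef_rot: [0.975, -0.223, 0.0, 0.0]
ft_force: [-5.4, 3.8, 15.1]
width: 0.0558
```

arm_command --commands '[[[0,0,0,0,0,0,70],[0,0,0,0,0,0,100],[0,0,0,0,0,0,100],[0,0,0,0,0,0,100],[0,0,0,0,0,-0.02,100],[0,0,0,0,0,-0.04,100],[0,0,0,0,0,-0.04,100],[0,0,0,0,-0.02,-0.04,100],[0,0,0,0,-0.03,-0.04,100],[0,0,0,0,0,0,100]]]'

```text
time: 12.98
ee_pos: [0.444, -0.1557, 0.2135]
eef_rot: [0.975, -0.221, 0.003, 0.001]
ft_force: [0.2, -0.7, -0.0]
width: 0.087
```

Run:
```python
from h import *
p,R=st()
c=camera("wrist");save("w8",c["frame"])
s=camera("scene");save("s8",s["frame"],(350,220,470,310),5)
```

```text
t 12.97 p [ 0.444  -0.1557  0.2135] xax [ 0.902 -0.431  0.005] zax [ 0.005  -0.0024 -1.    ] yaw -0.4455 F [ 0.2 -0.7 -0. ] w 0.087
```

View pics/w8.png

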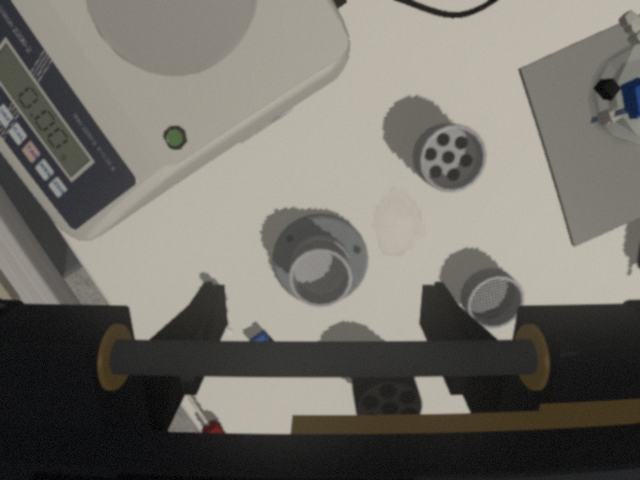

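View pics/s8.png

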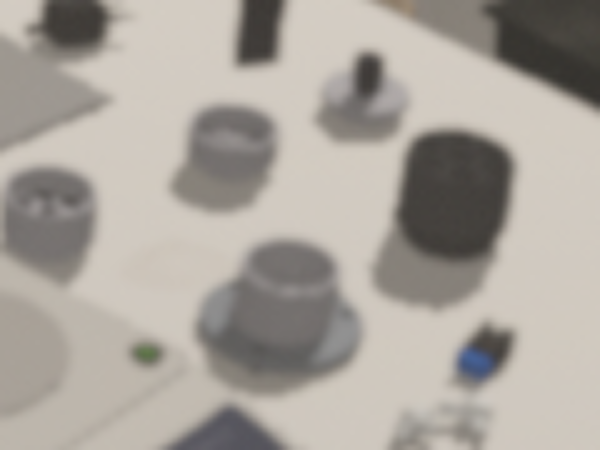

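arm_command --commands '[[[0,0,0.145,0,0,0,100],[0,0,0.145,0,0,0,100],[0,0,0.145,0,0,0,100],[0,0,0,0.02,0.001,0.0,100],[0,0,0,0.04,0.002,0.01,100],[0,0,0,0.04,0.002,0.02,100],[0,0,0,0.04,0.002,0.02,100],[0,0,0,0.03,0.002,0.02,100],[0,0,0,0.015,0.002,0.02,100],[0,0,0,0,0,0,100],[0,0,0,0,0,0,100]]]'

```text
time: 14.45
ee_pos: [0.5499, -0.3069, 0.1204]
eef_rot: [0.904, -0.428, -0.0, -0.0]
ft_force: [-0.6, 0.3, -0.2]
width: 0.0867
```

Run:
```python
from h import *
delta([.553,-.306,.02])
c=camera("wrist");save("w9",c["frame"]);print(proj(c,[.5522,-.3068,.03]))
save("w9z",c["frame"],(250,180,400,300),5)
t=camera("top");print(onz(t,[(365,165)],.3))
```

```text
t 14.45 p [ 0.5499 -0.3069  0.1204] xax [ 0.634 -0.773 -0.001] zax [-7.e-04  6.e-04 -1.e+00] yaw -0.8838 F [-0.6  0.3 -0.2] w 0.0867
tool delta to [0.553, -0.306, 0.02] [ 0.0013 -0.003   0.1004]
[[326.52597699 240.31447921]]
[[ 0.71594153 -0.13281044  0.3       ]]
```

View pics/w9.png

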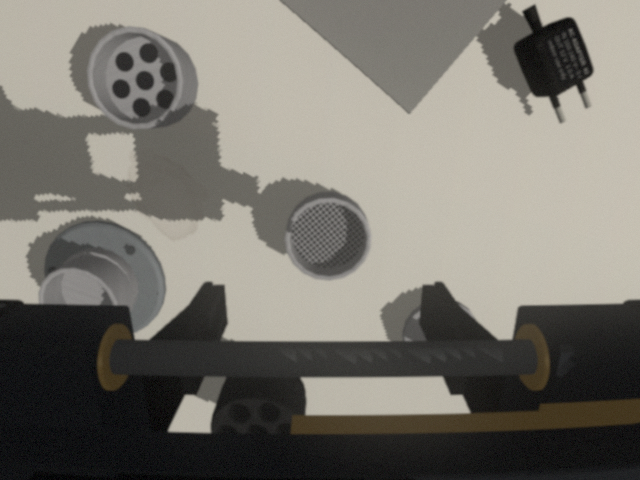

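View pics/w9z.png

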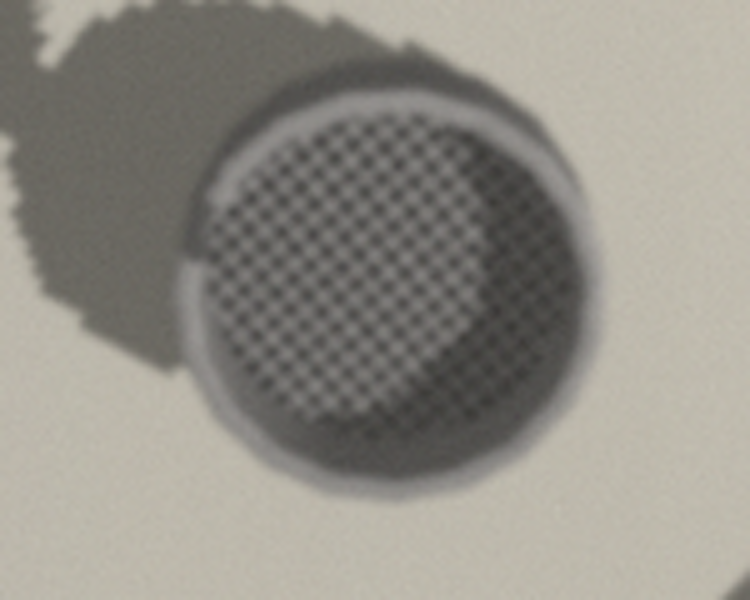

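arm_command --commands '[[[0,0,0,0.002,-0.004,0.03,100],[0,0,0,0,0,0.03,100],[0,0,0,0,0,0.02,100],[0,0,0,0,0,0.01,100],[0,0,0,0,0,0.01,100],[0,0,0,0,0,0,100],[0,0,0,0,0,0,60],[0,0,0,0,0,0,50],[0,0,0,0,0,0,50],[0,0,0,0,0,0,50],[0,0,0,0,0,0,50]]]'

```text
time: 15.92
ee_pos: [0.5549, -0.3064, 0.0207]
eef_rot: [0.904, -0.428, 0.0, 0.0]
ft_force: [-0.2, 0.1, 1.8]
width: 0.056
```

Run:
```python
from h import *
st()
c=camera("wrist");save("w10",c["frame"],(200,200,450,400),3)
```

```text
t 15.93 p [ 0.5549 -0.3064  0.0207] xax [ 0.634 -0.773  0.   ] zax [ 2.e-04 -2.e-04 -1.e+00] yaw -0.884 F [-0.2  0.1  1.8] w 0.056
```

View pics/w10.png

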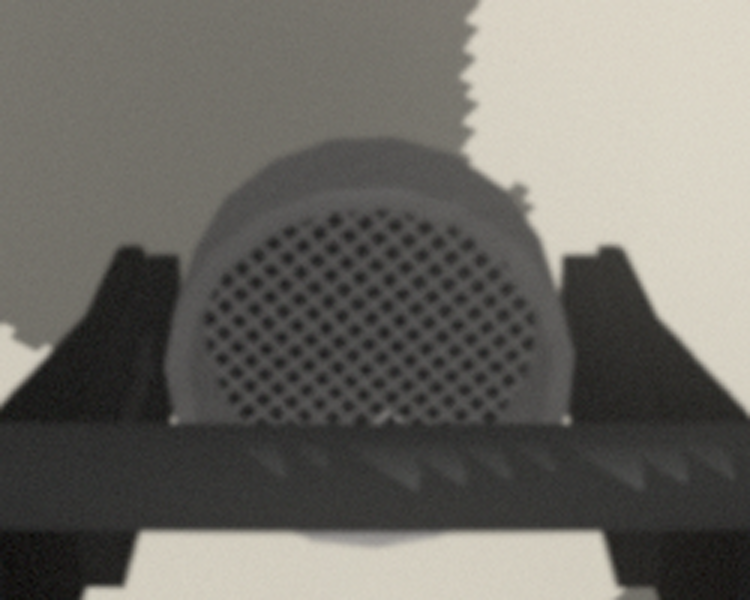

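Run:
```python
from h import *
p,R=st()
c=camera("wrist")
uv=lambda d:[(d[0]+.5)/3-.5+200,(d[1]+.5)/3-.5+200]
P=onz(c,[uv((370,187)),uv((370,546))],.030);print(np.linalg.norm(P[0]-P[1]),(R.T@(P.mean(0)-p)).round(4))
for d in(.028,-.028): pass
print((R.T@(P[0]-p))[1]+.028,(R.T@(P[1]-p))[1]-.028)
delta([.4181,-.2061,.20])
```

```text
t 15.97 p [ 0.5549 -0.3065  0.0207] xax [ 0.634 -0.773  0.   ] zax [ 2.e-04 -3.e-04 -1.e+00] yaw -0.8841 F [-0.3  0.7  1.3] w 0.056
0.054976350700963635 [-0.0008  0.0019 -0.0093]
0.0024052821688408284 0.0013816242262483479
t 16.02 p [ 0.5549 -0.3065  0.0208] xax [ 0.634 -0.773  0.   ] zax [ 2.e-04 -2.e-04 -1.e+00] yaw -0.884 F [-0.   0.7  1.9] w 0.0558
tool delta to [0.4181, -0.2061, 0.2] [-0.1643  0.0421 -0.1793]
```

arm_command --commands '[[[0,0,0,0,0,-0.01,50],[0,0,0,0,0,-0.03,50],[0,0,0,0,0,-0.04,50],[0,0,0,0,0,-0.03,50],[0,0,0,-0.02,0.005,0,50],[0,0,0,-0.04,0.01,0,50],[0,0,0,-0.04,0.01,0,50],[0,0,0,-0.04,0.01,0,50],[0,0,0,-0.024,0.005,0,50],[0,0,0,0,0,0,50],[0,0,0,0,0,0,50]]]'

```text
time: 17.4
ee_pos: [0.4205, -0.2054, 0.1311]
eef_rot: [0.904, -0.428, 0.001, 0.0]
ft_force: [-0.2, 1.2, -0.2]
width: 0.056
```

Run:
```python
from h import *
delta([.4181,-.2061,.0557])
c=camera("wrist");save("w11",c["frame"],(200,160,450,400),3)
```

```text
t 17.4 p [ 0.4205 -0.2054  0.1311] xax [ 0.634 -0.773  0.001] zax [ 1.e-03 -8.e-04 -1.e+00] yaw -0.8842 F [-0.2  1.2 -0.2] w 0.056
tool delta to [0.4181, -0.2061, 0.0557] [-0.0011  0.0023  0.0754]
```

View pics/w11.png

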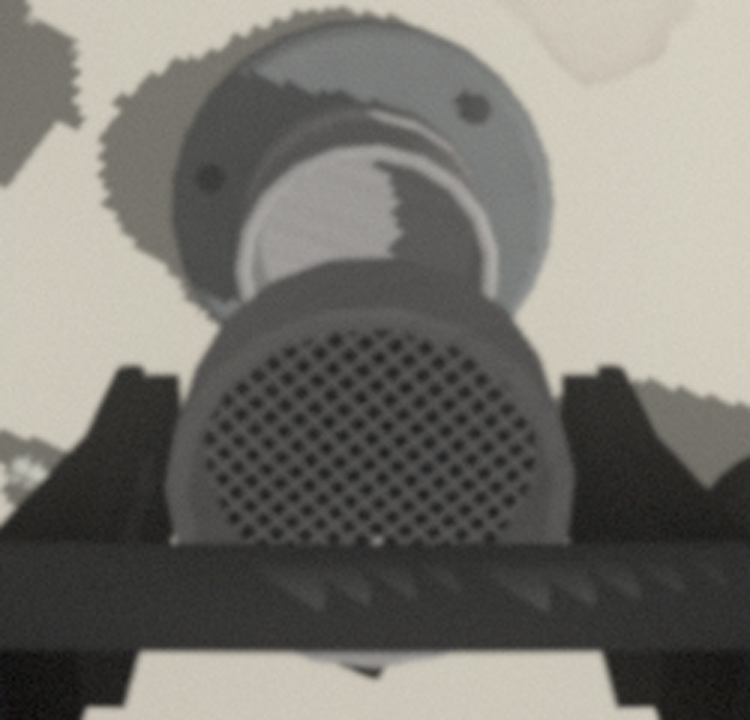

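```bash
cat >> h.py <<'E'
def rim(c,p,R,L,Rr,T,row,o,s,z):
    uv=lambda d:[(d[0]+.5)/s-.5+o[0],(d[1]+.5)/s-.5+o[1]]
    X=onz(c,[uv(((L+Rr)/2,T)),uv((L,row)),uv((Rr,row))],z)
    top=R.T@(X[0]+.028*R[:,1]-p); m=R.T@((X[1]+X[2])/2-p)
    print("centre by top",top.round(4),"by sides",m.round(4),"dia",np.linalg.norm(X[1]-X[2]).round(4),"world",(p+R@np.array([m[0],top[1],top[2]])).round(4))
E
python3 - <<'E'
from h import *
p,R=st();c=camera("wrist")
rim(c,p,R,237,499,144,265,(200,160),3,.044)
E
```

```text
t 17.45 p [ 0.4205 -0.2054  0.1309] xax [ 0.634 -0.773  0.001] zax [ 8.e-04 -3.e-04 -1.e+00] yaw -0.8842 F [-0.2 -0.2 -0.7] w 0.0559
centre by top [-0.0012  0.004   0.0869] by sides [-0.0012  0.0021  0.0869] dia 0.0552 world [ 0.4167 -0.207   0.044 ]
```

arm_command --commands '[[[0,0,0,-0.0005,0.001,0.03,50],[0,0,0,0,0,0.02,50],[0,0,0,0,0,0.01,50],[0,0,0,0,0,0.004,50],[0,0,0,0,0,0.003,50],[0,0,0,0,0,0.003,50],[0,0,0,0,0,0,50],[0,0,0,0,0,0,50]]]'

```text
time: 18.5
ee_pos: [0.4189, -0.2052, 0.0608]
eef_rot: [0.904, -0.428, 0.0, 0.0]
ft_force: [0.2, 1.0, -0.7]
width: 0.0561
```

arm_command --commands '[[[0,0,0,0,0,0.002,50],[0,0,0,0,0,0.002,50],[0,0,0,0,0,0.001,50],[0,0,0,0,0,0,50]]]'

```text
time: 19.0
ee_pos: [0.4187, -0.2051, 0.0556]
eef_rot: [0.904, -0.428, -0.0, 0.0]
ft_force: [-1.9, 0.4, 2.7]
width: 0.0559
```

Contact came at the expected height, 0.0556. I'll press slightly and release.

arm_command --commands '[[[0,0,0,0,0,0.001,50],[0,0,0,0,0,0,50]]]'

```text
time: 19.25
ee_pos: [0.4188, -0.2052, 0.0554]
eef_rot: [0.904, -0.428, -0.0, 0.0]
ft_force: [-6.4, 3.2, 16.7]
width: 0.0558
```

arm_command --commands '[[[0,0,0,0,0,0,70],[0,0,0,0,0,0,100],[0,0,0,0,0,0,100],[0,0,0,0,0,0,100],[0,0,0,0,0,-0.02,100],[0,0,0,0,0,-0.04,100],[0,0,0,0,-0.04,-0.03,100],[0,0,0,0,-0.03,0,100],[0,0,0,0,0,0,100]]]'

```text
time: 20.38
ee_pos: [0.4743, -0.159, 0.1449]
eef_rot: [0.905, -0.426, 0.0, -0.001]
ft_force: [0.3, -0.3, 0.7]
width: 0.0869
```

Run:
```python
from h import *
delta([.56,-.161,.14])
c=camera("wrist");save("w12",c["frame"])
s=camera("scene");save("s12",s["frame"],(350,220,470,310),5)
```

```text
t 20.38 p [ 0.4743 -0.159   0.1449] xax [ 0.637 -0.771  0.   ] zax [ 1.3e-03  7.0e-04 -1.0e+00] yaw -0.8807 F [ 0.3 -0.3  0.7] w 0.0869
tool delta to [0.56, -0.161, 0.14] [ 0.0561 -0.0648  0.005 ]
```

View pics/w12.png

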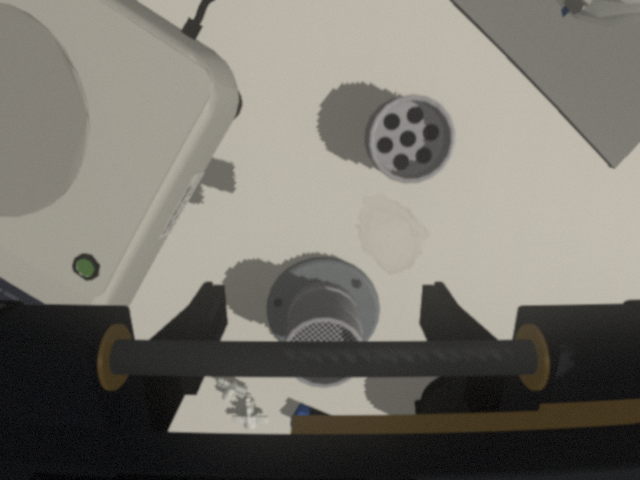

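View pics/s12.png

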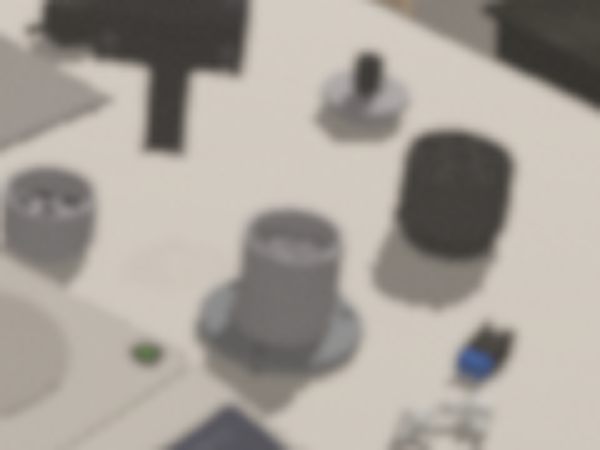

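Run:
```python
from h import *
p,R=st();c=camera("wrist")
print("coarse",onz(c,[(407.3,138.5)],.024))
t=camera("top");save("top4",t["frame"],(320,110,480,230),5)
s=camera("scene");save("s13",s["frame"],(270,130,430,270),4)
for z in(.1,.2,.3):print(onz(t,[(374,198)],z))
```

```text
t 20.48 p [ 0.4724 -0.161   0.1441] xax [ 0.634 -0.773 -0.001] zax [-9.e-04  2.e-04 -1.e+00] yaw -0.8837 F [-0.7 -0.8 -0.1] w 0.0872
coarse [[ 0.55638779 -0.16346814  0.024     ]]
[[ 0.66538971 -0.17471402  0.1       ]]
[[ 0.65229628 -0.16431537  0.2       ]]
[[ 0.63920285 -0.15391672  0.3       ]]
```

View pics/top4.png

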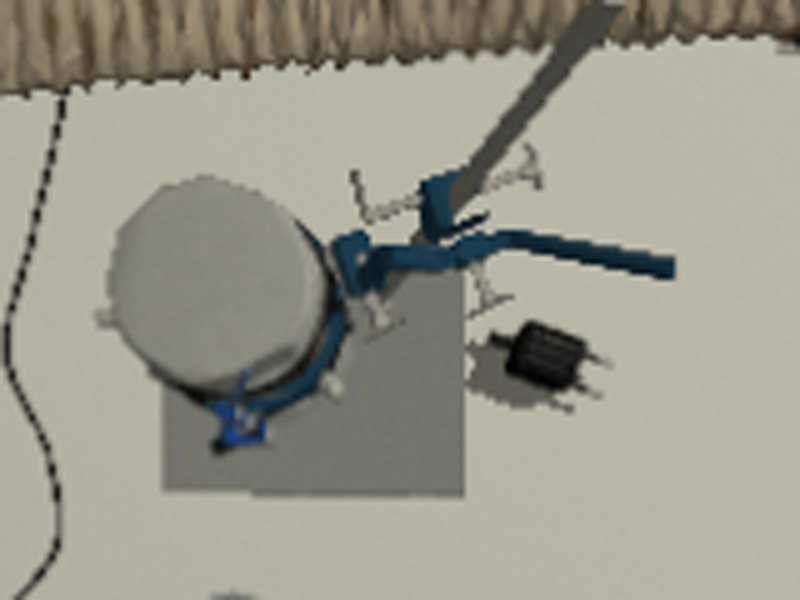

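View pics/s13.png

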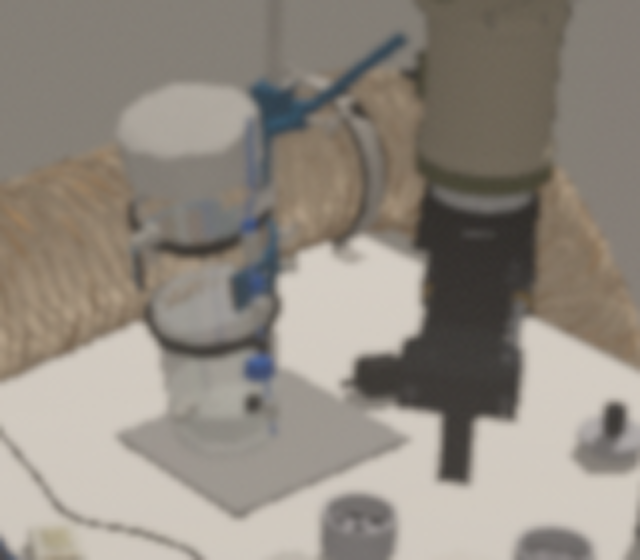

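arm_command --commands '[[[0,0,-0.09,0,0,0,100],[0,0,-0.09,0,0,0,100],[0,0,0,0.02,-0.015,0,100],[0,0,0,0.025,-0.02,0.004,100],[0,0,0,0.017,-0.015,0.01,100],[0,0,0,0.005,-0.005,0.01,100],[0,0,0,0,0,0,100],[0,0,0,0,0,0,100]]]'

```text
time: 21.62
ee_pos: [0.5589, -0.1626, 0.1208]
eef_rot: [0.939, -0.345, -0.0, 0.0]
ft_force: [0.4, -0.6, 0.1]
width: 0.0871
```

Run:
```python
from h import *
delta([.559,-.162,.022])
c=camera("wrist");save("w14",c["frame"]);save("w14z",c["frame"],(250,180,400,300),5)
s=camera("scene");save("s14",s["frame"],(270,130,430,270),4)
```

```text
t 21.62 p [ 0.5589 -0.1626  0.1208] xax [ 0.762 -0.648  0.   ] zax [-2.e-04 -6.e-04 -1.e+00] yaw -0.7044 F [ 0.4 -0.6  0.1] w 0.0871
tool delta to [0.559, -0.162, 0.022] [-0.0003 -0.0006  0.0988]
```

View pics/w14.png

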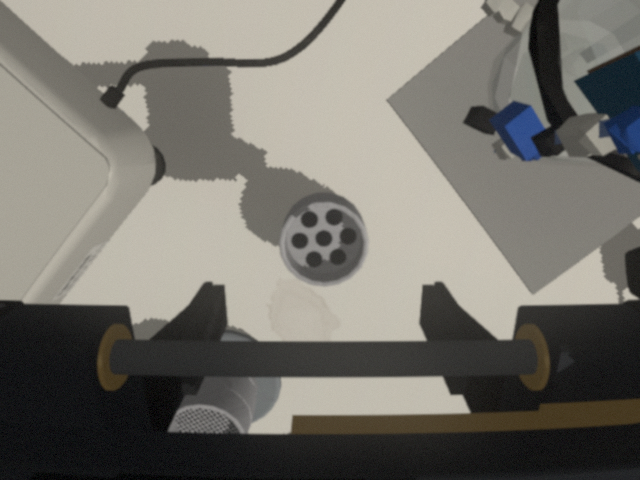

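View pics/w14z.png

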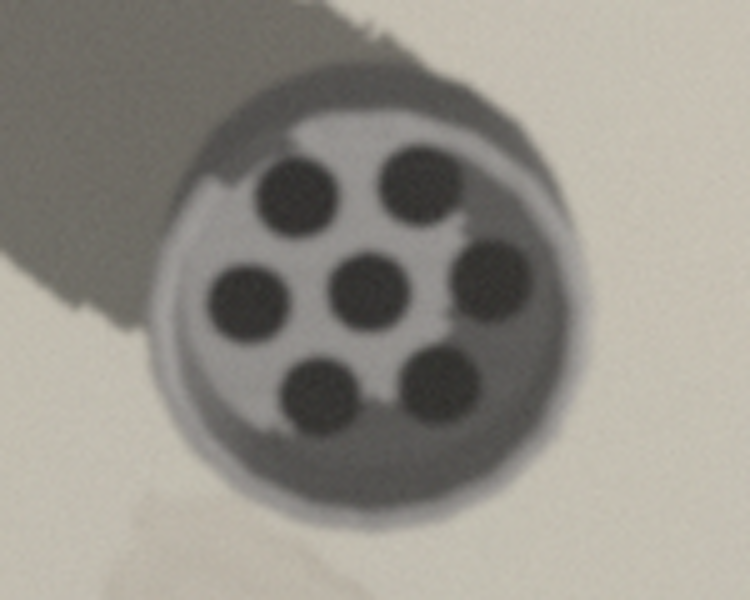

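View pics/s14.png

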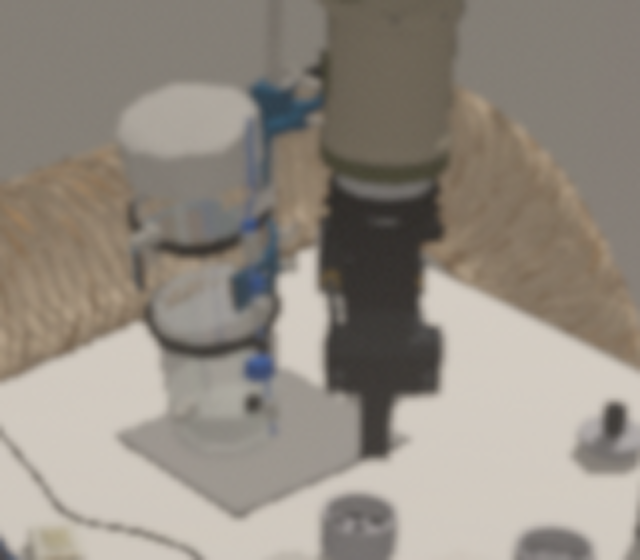

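Run:
```python
from h import *
p,R=st();c=camera("wrist")
for uv,z in(((323.9,238.3),.024),((323.7,243.5),.039)): X=onz(c,[uv],z)[0];print(X.round(4),(R.T@(X-p)).round(4))
for uv in((485,120),(520,130)):
  for z in(.05,.12): X=onz(c,[uv],z)[0];print(uv,z,X.round(4),(R.T@(X-p)).round(4))
```

```text
t 21.73 p [ 0.5592 -0.1626  0.1211] xax [ 0.762 -0.648  0.001] zax [ 4.e-04 -9.e-04 -1.e+00] yaw -0.7045 F [-0.5 -0.7  0.6] w 0.0873
[ 0.5597 -0.1615  0.024 ] [-0.0004 -0.0012  0.0971]
[ 0.5605 -0.1603  0.039 ] [-0.0006 -0.0026  0.0821]
(485, 120) 0.05 [ 0.6758 -0.1605  0.05  ] [ 0.0874 -0.0772  0.0712]
(485, 120) 0.12 [ 0.6558 -0.1416  0.12  ] [ 0.0599 -0.0786  0.0012]
(520, 130) 0.05 [ 0.6881 -0.1775  0.05  ] [ 0.1078 -0.0722  0.0712]
(520, 130) 0.12 [ 0.6643 -0.1533  0.12  ] [ 0.074  -0.0751  0.0012]
```

arm_command --commands '[[[0,0,0,0,-0.002,0.03,100],[0,0,0,0,0,0.03,100],[0,0,0,0,0,0.02,100],[0,0,0,0,0,0.01,100],[0,0,0,0,0,0.008,100],[0,0,0,0,0,0,100],[0,0,0,0,0,0,60],[0,0,0,0,0,0,50],[0,0,0,0,0,0,50],[0,0,0,0,0,0,50],[0,0,0,0,0,0,50]]]'

```text
time: 23.15
ee_pos: [0.561, -0.1607, 0.0227]
eef_rot: [0.939, -0.345, 0.0, 0.0]
ft_force: [-0.5, -0.8, 2.3]
width: 0.0551
```

Run:
```python
from h import *
st()
c=camera("wrist");save("w15",c["frame"],(200,200,450,400),3)
```

```text
t 23.15 p [ 0.561  -0.1607  0.0227] xax [ 0.762 -0.647  0.   ] zax [ 2.e-04 -2.e-04 -1.e+00] yaw -0.704 F [-0.5 -0.8  2.3] w 0.0551
```

View pics/w15.png

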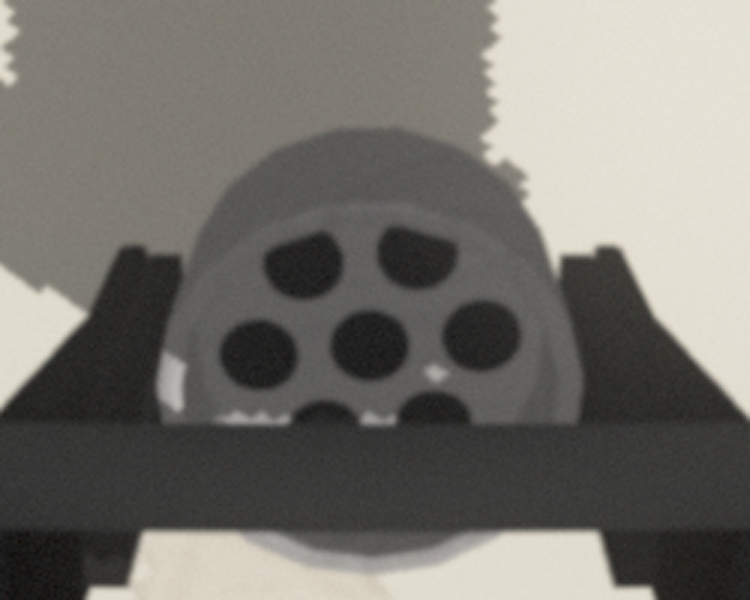

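Run:
```python
from h import *
p,R=st();c=camera("wrist")
uv=lambda d:[(d[0]+.5)/3-.5+200,(d[1]+.5)/3-.5+200]
P=onz(c,[uv((370,202)),uv((370,573))],.039);print(np.linalg.norm(P[0]-P[1]),(R.T@(P.mean(0)-p)).round(4))
print((R.T@(P[0]-p))[1]+.028,(R.T@(P[1]-p))[1]-.028)
print((R.T@(onz(c,[uv((370,345))],.024)[0]-p)).round(4))
delta([.4178,-.2065,.16])
```

```text
t 23.2 p [ 0.5609 -0.1608  0.0227] xax [ 0.762 -0.647  0.   ] zax [ 1.e-04 -2.e-04 -1.e+00] yaw -0.704 F [-0.   0.2  0.6] w 0.0552
0.05481752380438594 [-0.001   0.0009 -0.0163]
0.001459930866262532 0.00027744649349357303
[-0.001   0.0012 -0.0013]
t 23.25 p [ 0.5609 -0.1607  0.0227] xax [ 0.762 -0.647  0.   ] zax [ 1.e-04 -2.e-04 -1.e+00] yaw -0.704 F [-0.9  0.4  1.9] w 0.0551
tool delta to [0.4178, -0.2065, 0.16] [-0.0794  0.1276 -0.1373]
```

arm_command --commands '[[[0,0,0,0,0,-0.01,50],[0,0,0,0,0,-0.03,50],[0,0,0,0,0,-0.04,50],[0,0,0,0,0,-0.04,50],[0,0,0,0,0,-0.017,50],[0,0,0,-0.01,0.016,0,50],[0,0,0,-0.02,0.032,0,50],[0,0,0,-0.02,0.032,0,50],[0,0,0,-0.02,0.032,0,50],[0,0,0,-0.009,0.014,0,50],[0,0,0,0,0,0,50],[0,0,0,0,0,0,50]]]'

```text
time: 24.75
ee_pos: [0.4197, -0.2052, 0.1594]
eef_rot: [0.939, -0.345, 0.0, -0.0]
ft_force: [0.1, 0.3, -0.6]
width: 0.0556
```

Run:
```python
from h import *
delta([.4178,-.2065,.0787])
c=camera("wrist");save("w16",c["frame"],(200,160,450,400),3)
```

```text
t 24.75 p [ 0.4197 -0.2052  0.1594] xax [ 0.763 -0.647  0.   ] zax [ 3.e-04  2.e-04 -1.e+00] yaw -0.7035 F [ 0.1  0.3 -0.6] w 0.0556
tool delta to [0.4178, -0.2065, 0.0787] [-0.0006  0.0022  0.0807]
```

View pics/w16.png

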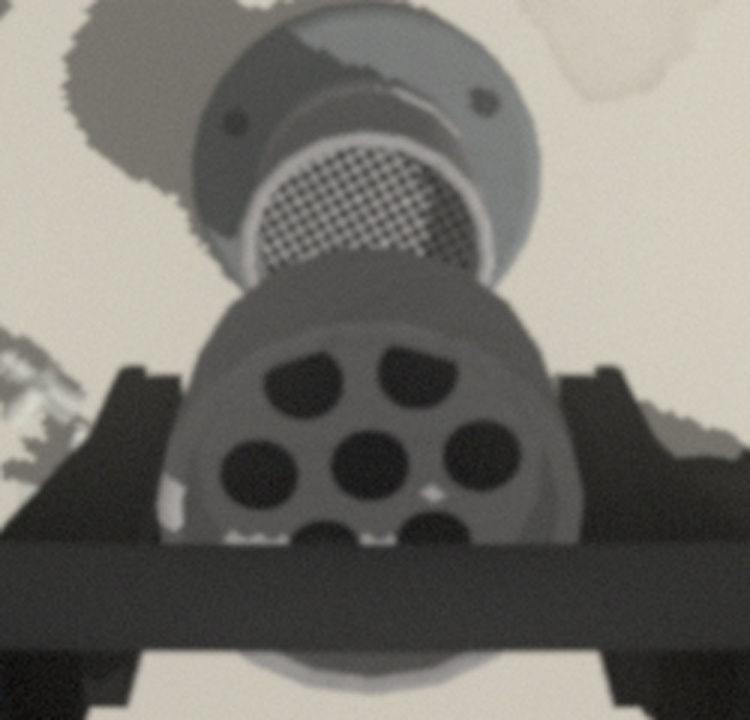

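Run:
```python
from h import *
p,R=st();c=camera("wrist")
rim(c,p,R,242,494,131,248,(200,160),3,.065)
```

```text
t 24.8 p [ 0.4198 -0.2051  0.1594] xax [ 0.763 -0.647 -0.   ] zax [ 3.e-04  5.e-04 -1.e+00] yaw -0.703 F [-0.1  0.2 -1.3] w 0.0551
centre by top [-0.0015  0.0029  0.0945] by sides [-0.0015  0.0007  0.0944] dia 0.0545 world [ 0.4169 -0.2062  0.065 ]
```

arm_command --commands '[[[0,0,0,-0.0005,0.001,0.03,50],[0,0,0,0,0,0.03,50],[0,0,0,0,0,0.008,50],[0,0,0,0,0,0.003,50],[0,0,0,0,0,0.003,50],[0,0,0,0,0,0.003,50],[0,0,0,0,0,0,50],[0,0,0,0,0,0,50]]]'

```text
time: 25.85
ee_pos: [0.4182, -0.2062, 0.0828]
eef_rot: [0.939, -0.345, 0.0, 0.0]
ft_force: [0.5, 0.1, -1.0]
width: 0.0552
```

arm_command --commands '[[[0,0,0,0,0,0.002,50],[0,0,0,0,0,0.002,50],[0,0,0,0,0,0,50]]]'

```text
time: 26.22
ee_pos: [0.4181, -0.2061, 0.0786]
eef_rot: [0.939, -0.345, 0.0, 0.0]
ft_force: [-0.4, 0.8, 1.1]
width: 0.055
```

arm_command --commands '[[[0,0,0,0,0,0.001,50],[0,0,0,0,0,0,50]]]'

```text
time: 26.48
ee_pos: [0.4182, -0.2061, 0.0785]
eef_rot: [0.939, -0.345, -0.0, 0.0]
ft_force: [-5.2, 3.1, 14.7]
width: 0.0553
```

arm_command --commands '[[[0,0,0,0,0,0,70],[0,0,0,0,0,0,100],[0,0,0,0,0,0,100],[0,0,0,0,0,0,100],[0,0,0,0,0,-0.02,100],[0,0,0,0,0,-0.04,100],[0,0,0,0,0,-0.04,100],[0,0,0,0.02,0.008,0,100],[0,0,0,0.04,0.014,0,100],[0,0,0,0.04,0.014,0,100],[0,0,0,0.04,0.014,0,100],[0,0,0,0.04,0.014,0.01,100],[0,0,0,0.04,0.014,0.02,100],[0,0,0,0.02,0.006,0.02,100],[0,0,0,0,0,0,100],[0,0,0,0,0,0,100]]]'

```text
time: 28.48
ee_pos: [0.5469, -0.4245, 0.1283]
eef_rot: [0.939, -0.344, 0.0, -0.0]
ft_force: [-0.7, 0.5, 0.7]
width: 0.0873
```

Run:
```python
from h import *
delta([.545,-.421,.027])
c=camera("wrist");save("w17",c["frame"])
s=camera("scene");save("s17",s["frame"],(350,200,470,290),5)
print(proj(c,[[.545,-.421,.016],[.545,-.421,.04]]))
```

```text
t 28.48 p [ 0.5469 -0.4245  0.1283] xax [ 0.763 -0.647  0.   ] zax [ 6.e-04  2.e-04 -1.e+00] yaw -0.7032 F [-0.7  0.5  0.7] w 0.0873
tool delta to [0.545, -0.421, 0.027] [-0.0037 -0.0014  0.1013]
[[319.11896633 231.27211742]
 [318.76192094 242.21992299]]
```

View pics/w17.png

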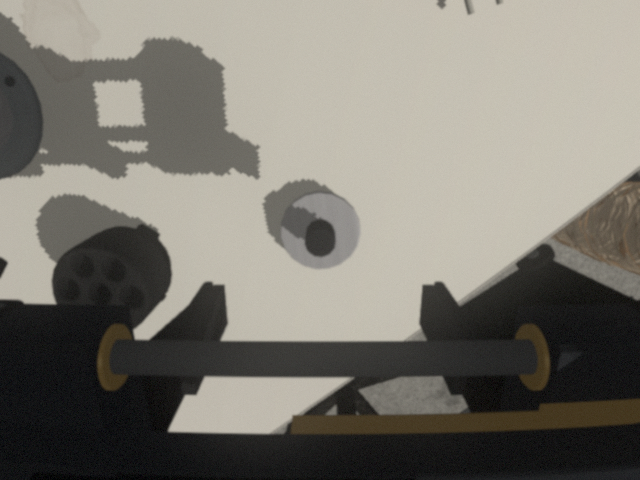

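View pics/s17.png

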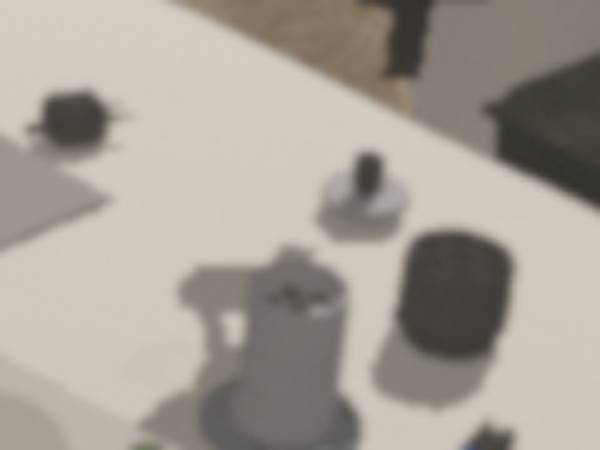

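arm_command --commands '[[[0,0,0,-0.002,-0.0015,0.03,100],[0,0,0,0,0,0.03,60],[0,0,0,0,0,0.02,60],[0,0,0,0,0,0.01,60],[0,0,0,0,0,0.009,60],[0,0,0,0,0,0,60],[0,0,0,0,0,0,60]]]'

```text
time: 29.45
ee_pos: [0.5465, -0.4232, 0.0294]
eef_rot: [0.939, -0.345, 0.001, 0.0]
ft_force: [0.2, -0.2, 0.8]
width: 0.0523
```

Run:
```python
from h import *
st()
c=camera("wrist");save("w18",c["frame"],(200,200,450,400),3)
```

```text
t 29.45 p [ 0.5465 -0.4232  0.0294] xax [ 0.762 -0.647  0.001] zax [ 1.e-03 -7.e-04 -1.e+00] yaw -0.7041 F [ 0.2 -0.2  0.8] w 0.0523
```

View pics/w18.png

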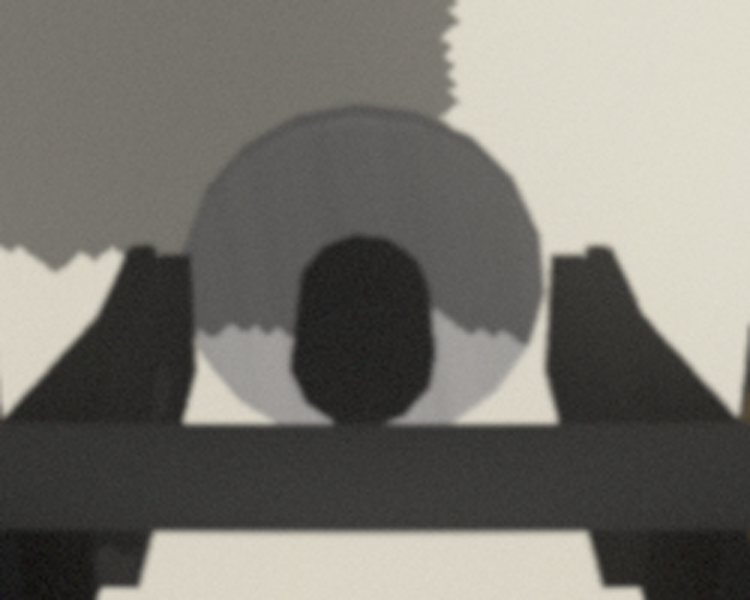

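Run:
```python
from h import *
p,R=st();c=camera("wrist")
rim(c,p,R,190,543,113,280,(200,200),3,.016)
uv=lambda d:[(d[0]+.5)/3-.5+200,(d[1]+.5)/3-.5+200]
P=onz(c,[uv((292,365)),uv((435,365)),uv((363,425))],.040);q=[(R.T@(x-p)).round(4) for x in P];print(q)
```

```text
t 29.5 p [ 0.5465 -0.4232  0.0294] xax [ 0.762 -0.647  0.001] zax [ 9.e-04 -7.e-04 -1.e+00] yaw -0.7041 F [ 0.1 -0.2 -0.4] w 0.0523
centre by top [-0.0015 -0.0005  0.0134] by sides [-0.0015 -0.0018  0.0133] dia 0.0536 world [ 0.5457 -0.4219  0.016 ]
[array([-0.0114, -0.0009, -0.0107]), array([ 0.0077, -0.0008, -0.0106]), array([-0.0019,  0.0084, -0.0107])]
```

arm_command --commands '[[[0,0,0,-0.001,0,0,20],[0,0,0,0,0,0,15],[0,0,0,0,0,0,15],[0,0,0,0,0,0,15],[0,0,0,0,0,0,15],[0,0,0,0,0,0,15]]]' --newtons 25

```text
time: 30.3
ee_pos: [0.5454, -0.4224, 0.0286]
eef_rot: [0.939, -0.345, 0.0, 0.0]
ft_force: [0.4, 0.2, -0.0]
width: 0.0192
```

Run:
```python
from h import *
st()
c=camera("wrist");save("w19",c["frame"],(200,200,450,400),3)
delta([.4178,-.2065,.19])
```

```text
t 30.3 p [ 0.5454 -0.4224  0.0286] xax [ 0.762 -0.647  0.   ] zax [ 1.e-04 -1.e-04 -1.e+00] yaw -0.704 F [ 0.4  0.2 -0. ] w 0.0192
t 30.35 p [ 0.5454 -0.4224  0.0286] xax [ 0.762 -0.647  0.   ] zax [ 1.e-04 -2.e-04 -1.e+00] yaw -0.704 F [ 0.2 -0.5 -0.4] w 0.0195
tool delta to [0.4178, -0.2065, 0.19] [-0.2369 -0.082  -0.1615]
```

View pics/w19.png

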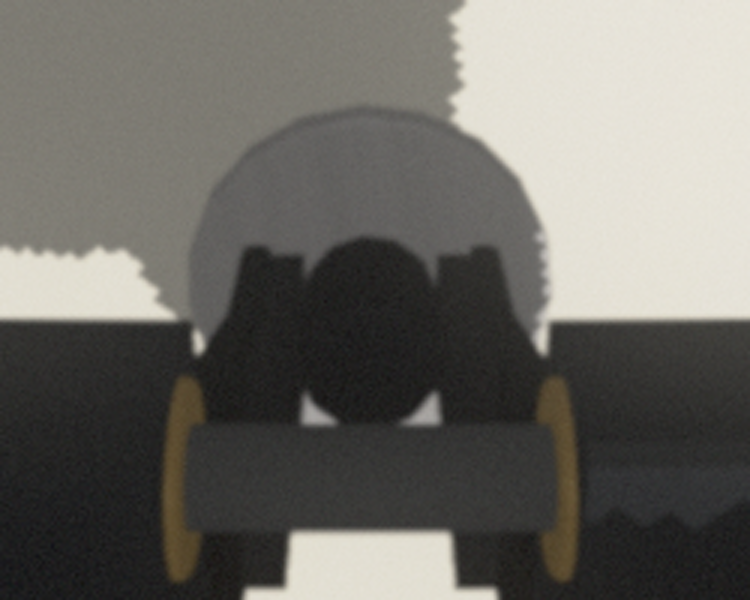

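arm_command --commands '[[[0,0,0,0,0,-0.01,15],[0,0,0,0,0,-0.03,15],[0,0,0,0,0,-0.04,15],[0,0,0,0,0,-0.04,15],[0,0,0,0,0,-0.04,15],[0,0,0,-0.02,-0.007,0,15],[0,0,0,-0.04,-0.014,0,15],[0,0,0,-0.04,-0.014,0,15],[0,0,0,-0.04,-0.014,0,15],[0,0,0,-0.04,-0.014,0,15],[0,0,0,-0.04,-0.014,0,15],[0,0,0,-0.017,-0.005,0,15],[0,0,0,0,0,0,15],[0,0,0,0,0,0,15]]]'

```text
time: 32.1
ee_pos: [0.4181, -0.2071, 0.189]
eef_rot: [0.939, -0.345, 0.0, 0.0]
ft_force: [-0.3, -1.0, -1.4]
width: 0.0192
```

Run:
```python
from h import *
delta([.4175,-.2069,.1146])
c=camera("wrist");save("w20",c["frame"],(200,160,450,400),3)
```

```text
t 32.1 p [ 0.4181 -0.2071  0.189 ] xax [ 0.762 -0.648  0.001] zax [ 7.e-04 -8.e-04 -1.e+00] yaw -0.7044 F [-0.3 -1.  -1.4] w 0.0192
tool delta to [0.4175, -0.2069, 0.1146] [-0.0007  0.0002  0.0744]
```

View pics/w20.png

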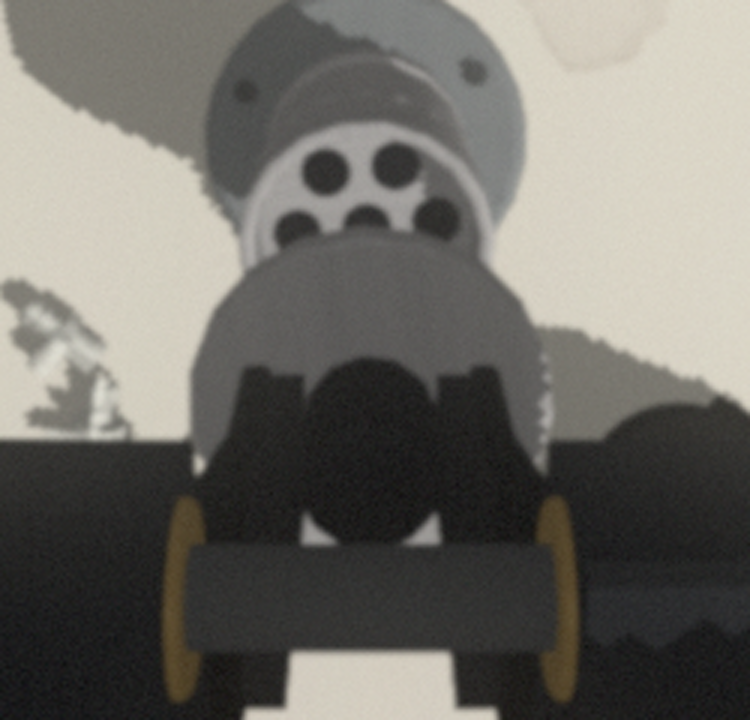

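Run:
```python
from h import *
p,R=st();c=camera("wrist")
rim(c,p,R,240,496,121,235,(200,160),3,.095)
rim(c,p,R,190,549,233,390,(200,160),3,p[2]-.0286+.016)
```

```text
t 32.15 p [ 0.4182 -0.2071  0.1888] xax [ 0.762 -0.648  0.001] zax [ 6.e-04 -1.e-04 -1.e+00] yaw -0.7046 F [-0.3 -0.3 -1.1] w 0.0195
centre by top [-0.0015  0.0006  0.0938] by sides [-0.0015 -0.0024  0.0938] dia 0.055 world [ 0.4167 -0.2067  0.095 ]
centre by top [-0.0011 -0.0007  0.0126] by sides [-0.0011 -0.0038  0.0126] dia 0.0541 world [ 0.4178 -0.2059  0.1762]
```

arm_command --commands '[[[0,0,0,-0.0005,0.001,0.03,15],[0,0,0,0,0,0.02,15],[0,0,0,0,0,0.01,15],[0,0,0,0,0,0.003,15],[0,0,0,0,0,0.003,15],[0,0,0,0,0,0.003,15],[0,0,0,0,0,0,15],[0,0,0,0,0,0,15]]]'

```text
time: 33.2
ee_pos: [0.4168, -0.2069, 0.1198]
eef_rot: [0.939, -0.345, 0.0, 0.0]
ft_force: [0.6, 0.3, -1.2]
width: 0.0194
```

arm_command --commands '[[[0,0,0,0,0,0.002,15],[0,0,0,0,0,0.002,15],[0,0,0,0,0,0,15]]]'

```text
time: 33.58
ee_pos: [0.4166, -0.2068, 0.1154]
eef_rot: [0.939, -0.345, -0.0, -0.0]
ft_force: [-0.8, 0.3, -0.9]
width: 0.0194
```

arm_command --commands '[[[0,0,0,0,0,0.001,15],[0,0,0,0,0,0,15]]]'

```text
time: 33.83
ee_pos: [0.4167, -0.2069, 0.1145]
eef_rot: [0.939, -0.345, 0.0, 0.0]
ft_force: [-0.5, 0.5, -1.1]
width: 0.019
```

arm_command --commands '[[[0,0,0,0,0,0.001,15],[0,0,0,0,0,0,15]]]'

```text
time: 34.08
ee_pos: [0.417, -0.2069, 0.1143]
eef_rot: [0.939, -0.345, 0.0, 0.0]
ft_force: [-3.1, 0.9, 8.2]
width: 0.019
```

Contact came at 0.1143 (0.1146 expected). Releasing and backing up.

arm_command --commands '[[[0,0,0,0,0,0,40],[0,0,0,0,0,0,60],[0,0,0,0,0,0,80],[0,0,0,0,0,0,80],[0,0,0,0,0,-0.02,80],[0,0,0,0,0,-0.04,80],[0,0,0,0,0,-0.04,80],[0,0,0,0,-0.04,0,80],[0,0,0,0,-0.04,0,80],[0,0,0,0,0,0,80],[0,0,0,0,0,0,80]]]'

```text
time: 35.45
ee_pos: [0.4681, -0.1464, 0.2133]
eef_rot: [0.939, -0.345, -0.0, 0.0]
ft_force: [-0.4, -0.8, -0.4]
width: 0.0696
```

Run:
```python
from h import *
p,R=st();c=camera("wrist");save("w21",c["frame"],(200,150,450,350),3)
s=camera("scene");save("s21",s["frame"],(350,190,470,310),5)
for z in(.102,.126): print(proj(c,[.4175,-.2067,z]))
print(proj(s,[[.4178,-.2065,.02],[.4178,-.2065,.126],[.4178-.028*.766,-.2065-.028*.6425,.095]]))
```

```text
t 35.45 p [ 0.4681 -0.1464  0.2133] xax [ 0.762 -0.647 -0.   ] zax [-6.e-04  0.e+00 -1.e+00] yaw -0.7042 F [-0.4 -0.8 -0.4] w 0.0696
[[325.186776   334.09284151]]
[[325.32939108 352.35055985]]
[[406.66855427 279.74812858]
 [410.59962729 246.73416038]
 [419.93947088 257.78247633]]
```

View pics/w21.png

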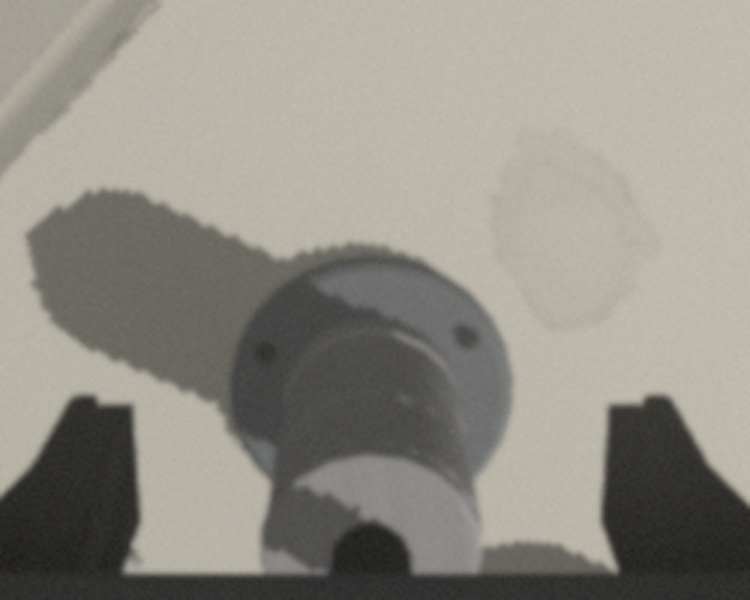

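View pics/s21.png

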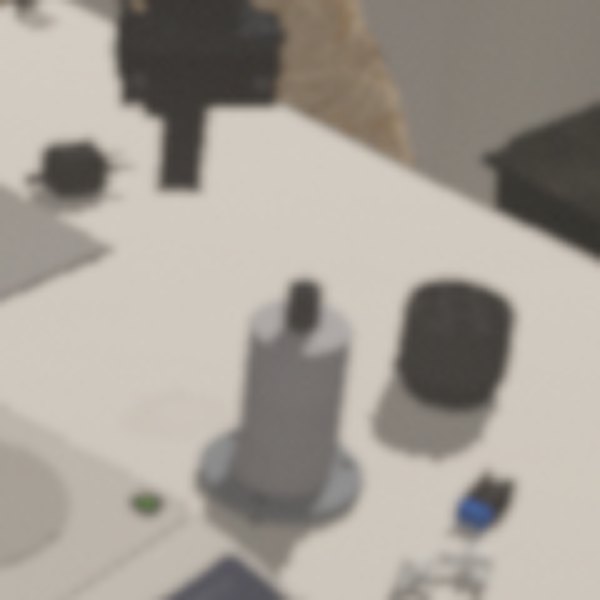

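```bash
python3 -c "
from bench import close_job,read_state
print(read_state()['joint_vel']);print(close_job())"
```

```text
[ 0.00437661 -0.00274328 -0.00225019 -0.00192245 -0.00118678 -0.00107448
 -0.00452987]
the job is handed in; nothing more can be done
None
```

I built the sieve stack on the stand in the required order: receiver pan, fine sieve, coarse sieve, then lid. I handed it in at about 35.5 s; `close_job()` gives no verdict, so the result is not confirmed.

- **Seating:** Each part touched down within 0.3 mm of its calculated fully-home height. The contact forces were about 15, 17, 15 and 8 N, from the pan up to the lid.
- **Final look:** The scene picture shows the stack standing straight with no gaps. The lid's knob top was within about 1 px of where it should be, at (411,247) against a calculated (410.6,246.7). The gripper was clear of everything.
- **Things to leave alone:** The tube holder looks undisturbed in the final picture. I never went near the two vials after picking up the pan, but I did not check them again at the end.
- **Disagreements:** The top and wrist cameras differed by about 2–5 mm, most of all on the pan's position. I relied on the close wrist views, which showed a steady sideways error of about 1 mm that I allowed for. The two ways of reading a rim centre, by its top edge or its sides, also differed by 1–3 mm. For the three sieve-stack parts placed after the pan I compared the held part and the rim below with the same method.

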